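# Clear the shutter groove, then hold the seed shutter open at the mark

## Task

Take the blue-handled pick out of its wooden block and run its tip slowly (about 3 cm a second), in one pass down in the groove, along the seed box's chute, from the end beside the box to the closed outer end; then stand the pick back in its block. Now pull the spring-loaded shutter out by its orange handle until its white pointer is level with the yellow mark, and finish while still holding it there against the spring: do not let go. Leave the pot, trowel, rake and spray bottle where they are.

Things in the scene. Friction and masses are not known exactly. Their poses are not given: they have to be found in the camera images.
- seed_box: Fixed black three-tier seed box (220 x 180 mm, 150 mm high) with a grey chute 130 mm wide (x), 250 mm long (y), top 30 mm above the bench. Origin: under the middle of the chute, at bench level; z up. The chute spans y -125 to +125 mm, the box y +120 to +300 mm. The shutter is pulled along -y, away from the box. The groove runs along y at x = -38 mm.
- groove_start (a point): Middle of the groove floor near the seed box, where the pass begins (seed_box y = +55 mm; the box face is 65 mm further on). The groove is 14 mm wide and 12 mm deep, its floor 18 mm above the bench and painted white; the shutter's steel runner fills it from y = +100 mm towards the box.
- groove_end (a point): Middle of the groove floor 10 mm short of the closed outer end, where the pass ends (seed_box y = -90 mm; the end wall is at y = -100 mm).
- pick: Loose groove pick, 80 g, 138 mm long. Origin: its tip; z runs up to the handle. Steel shank 8 mm thick (last 10 mm: 6 mm) up to 52 mm, brass shoulder 30 mm across from 52 to 58 mm, blue handle 20 x 20 mm (sides along its x and y) from 58 to 138 mm. Starts upright in the block, tip 8 mm above the bench, shoulder on the block's top.
- block: Fixed wooden block 80 x 80 x 60 mm high with a 17 mm through hole in its middle, chamfered 2 mm. Origin: centre of its underside; z up, sides along x and y.
- handle (a point): Orange upright handle 18 x 18 mm, 45 mm high, sides along seed_box x and y, on the steel shutter plate. This point: centre of its foot, 36 mm above the bench; its top is 81 mm above the bench. Shut, it stands 90 mm from the box face, 25 mm to the +x side of the chute's middle line.
- shutter (a joint): How far the shutter is pulled out along seed_box -y, m: 0 shut, at most 0.09. A spring pulls it shut with 3.6 N plus 120 N per metre of travel (12 to 13 N at most here); let go, it snaps shut.
- pointer (a point): Outer end of the white pointer line on the shutter, level (in y) with the middle of the handle, 39 mm to its +x side; it travels with the shutter.
- mark: Yellow clip fixed on the chute's +x edge, 6 mm wide (y), 39 mm high, axes parallel to the seed box's. Origin: centre of its foot, at bench level. Its y is where the pointer must be held: 45 to 75 mm from shut along -y.
- pot: Bystander: terracotta pot, 136 mm across, 120 mm high, origin under its centre.
- trowel: Bystander: green plastic trowel lying along its y, 310 mm long, handle to -y.
- rake: Bystander: aluminium hand rake lying along its y, 300 mm long, handle to -y.
- spray_bottle: Bystander: empty spray bottle, 84 mm across, 225 mm high, origin under its centre.
Mind the look-alikes: they are no part of the job. What is shaped like the pick but turquoise is not meant.

How it is judged:
By the outcome, as a careful person would: the job done as asked, in the order asked, and still so for the second after the job is handed in, while the arm keeps its last pose, push and grip.
It also fails if it takes over 72 s, if anything falls off the work surface, if the arm or the gripper's body presses on something with over 40 N, if the wrist force passes 120 N, or if a joint passes its speed limit or range.

## Robot

A 6-joint arm with a two-finger parallel gripper is mounted at the origin on the work surface. World frame = base frame: x ahead of the robot, y to its left, z up, the work surface at z = 0. Lengths are in m, angles in rad, forces in N, time in s.
With the tool pointing down it reaches from about 0.3 to 0.75 m from the base axis. Payload 8.5 kg.
Tool frame: the origin (TCP) lies at the very end of the fingers, on their centre line; the grasp point (between the pads) lies 19 mm behind it; z points along the fingers, x is the direction in which the jaws open and shut, and the axes are right-handed (so a half turn about z gives the same grasp; the last joint's range is limited). The gripper opens to 88 mm and grips with 3 to 60 N. Pads are 18 mm wide; open, the fingers measure 123 mm over their backs; the gripper's body (75 mm by 187 mm) begins 45 mm behind the grasp point.
Start: joints at [1.008, 0.381, 1.297, -0, 1.464, -0.215], TCP at [0.187, 0.517, 0.239] pointing down, gripper open.
Joint ranges: [-3.11, 3.11], [-0.89, 2.33], [0.22, 2.48], [-1.42, 4.56], [0.17, 2.85], [-2.88, 2.88]. Speed limits (rad/s): [2.39, 2.39, 3.14, 3.14, 3.14, 3.14].

## Interface

Orientations are given as [roll, pitch, yaw] about the fixed x, y, z axes, in that order (R = Rz(yaw) Ry(pitch) Rx(roll)).
In Python, from workcell import * gives the robot as it stands.
- The arm moves only by the tool jog_arm, never from a script. Its argument "series" is a list of rows, each a list of 7 numbers: the turn, a rotation vector about the tool's x, y, z in degrees, then the shift along the tool's x, y, z in cm, then the opening in per cent of the stroke, from 0 (shut) to 100 (fully open). In form: [[ax, ay, az, dx, dy, dz, claw], ...]. A call has 1 to 5 rows; each row shifts and turns the pose as measured when the row begins, along the tool's axes as they then stand; what a row does not reach is not made up. A row lasts 1/10 s, in which the tool goes at most 50 mm and 8.59 degrees, less where a joint would pass 70% of its speed; a pose out of reach is approached as far as the arm can. A call is refused whole if a number of a shift passes 5 or a number of a turn 8.59, either way. A call with a gripper value outside its range is refused whole. The fingers move at their own pace and stop on an object; "force" is the grip in N (left out, the last holds). Time passes only in rows, so rows that do not move let the fingers close. It gives the time, the measured TCP pose, the force and the opening at its end, in the units of the state.
- get_state(): the state, without advancing time (a new reading comes with each control period).
- grab_frame(name): name is "side" or "top" or "wrist"; returns a dict with "frame" (420x560x3 uint8, red, green, blue), "intrinsics" (3x3 intrinsics, pixels), "rvec" (rotation vector, rad) and "tvec" (3), from world to camera coordinates, as OpenCV has them; the wrist camera has in their place "hand_eye" (4x4, takes a point from camera to tool coordinates, whose origin is the TCP and whose axes are the tool frame's). Camera axes: x right, y down, z forward; pixel columns grow to the right and rows downward; lengths in m; the calibration is good to about 2 mm. A picture is of the moment at which its call begins: read the wrist's pose just before it. There is no depth.
- finish_job(): hands the job in, once; it reports no verdict.
The state is a dict: "clock": time; "qpos": joint angles; "joint_velocities": joint speeds; "joint_torque": joint torques, N m; "ee_pos": TCP position; "tool_rot": TCP orientation; "contact_force": force on the tool from outside, world axes, zero at the start; "moment": the same for the moment, N m; "width": finger opening in m.
Only numpy, scipy, OpenCV 4.12 (cv2) and the standard library are available. Lean on these libraries where they do the work, as an engineer would, in place of code of your own. Each camera call takes 0.05 s, during which the arm holds its last target. There are 200 camera calls.

## Working session

There is one attempt and no reset: what is moved stays moved. The work goes in short steps, Python scripts to look and compute and a tool call to move; the robot and the scene stay as the last step left them, time stands still between calls to the robot, and variables do not carry over. Pictures are saved under pics/ and viewed, about 8 in all and at most 12, crops included, and the job is handed in when it is done.

Besides the shell and the picture viewer there is one more tool, called after ">>>" by a JSON object that holds its "op" and its "data", one argument or row to a line. jog_arm: Moves the arm, as the interface text tells. Its arguments: {"type":"object","properties":{"series":{"type":"array"},"force":{"type":"number"}},"required":["series"]}

```bash
mkdir -p pics; ls; python3 - <<'E'
from workcell import *
import cv2, pickle
s=get_state(); print(s)
d={}
for n in("side","top","wrist"):
    f=grab_frame(n); d[n]=f; cv2.imwrite(f"pics/a_{n}.png",cv2.resize(f["frame"][:,:,::-1],None,fx=1.4,fy=1.4,interpolation=cv2.INTER_CUBIC))
    print(n,{k:v for k,v in f.items() if k!="frame"})
pickle.dump(d,open("a.pkl","wb"))
E
```

```text
pics
{'clock': 0.0, 'qpos': array([ 1.00770258e+00,  3.81150573e-01,  1.29826167e+00, -3.36835014e-05,
        1.46363106e+00, -2.15287003e-01]), 'joint_velocities': array([ 0.0003513 , -0.00017098,  0.00014473,  0.00081215,  0.00036789,
       -0.00070654]), 'joint_torque': array([-3.77057322e-04, -4.37942040e+01, -2.24558634e+01,  7.13621196e-02,
        3.52711009e-02, -1.54409390e-04]), 'ee_pos': array([0.18730121, 0.51680867, 0.23816187]), 'tool_rot': array([-3.14131547e+00,  1.42431649e-03,  1.22299340e+00]), 'contact_force': array([ 0.90845697, -0.12753239,  0.8265492 ]), 'moment': array([-0.03573085,  0.01959515,  0.01679917]), 'width': 0.08803451512057321}
side {'intrinsics': array([[386.87016132,   0.        , 283.55586872],
       [  0.        , 386.87016132, 211.50815417],
       [  0.        ,   0.        ,   1.        ]]), 'rvec': array([ 2.12861801, -0.48892868,  0.22673655]), 'tvec': array([-0.53582072,  0.17523957,  0.96978334])}
top {'intrinsics': array([[516.9554132 ,   0.        , 278.67946076],
       [  0.        , 516.9554132 , 212.94573949],
       [  0.        ,   0.        ,   1.        ]]), 'rvec': array([ 2.14439695, -2.10271178,  0.19962904]), 'tvec': array([-0.04621537,  0.57409204,  1.61634376])}
wrist {'intrinsics': array([[343.48700598,   0.        , 279.98310712],
       [  0.        , 343.48700598, 204.48106435],
       [  0.        ,   0.        ,   1.        ]]), 'hand_eye': array([[ 9.99999995e-01,  4.60374787e-05, -8.97898611e-05,
        -2.50022201e-04],
       [-1.82888895e-05,  9.57808645e-01,  2.87406678e-01,
        -7.37845259e-02],
       [ 9.92329840e-05, -2.87406675e-01,  9.57808641e-01,
        -1.45996826e-01],
       [ 0.00000000e+00,  0.00000000e+00,  0.00000000e+00,
         1.00000000e+00]])}
```

View pics/a_top.png

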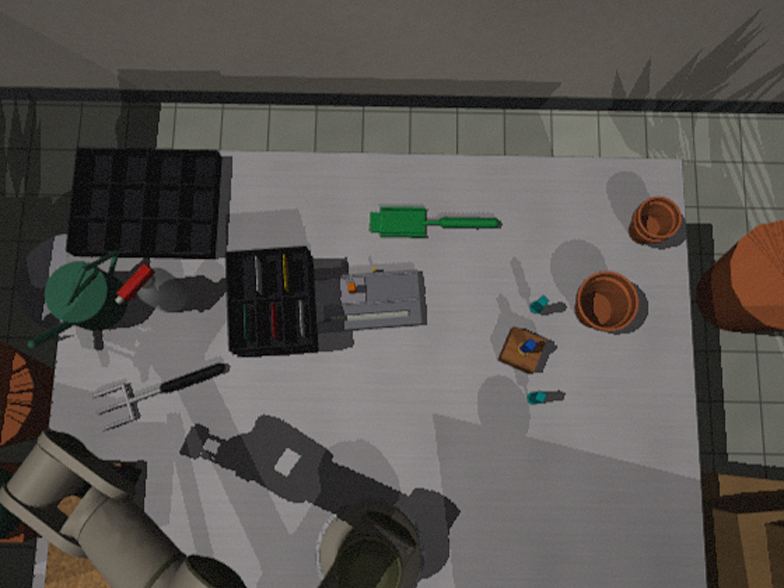

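View pics/a_side.png

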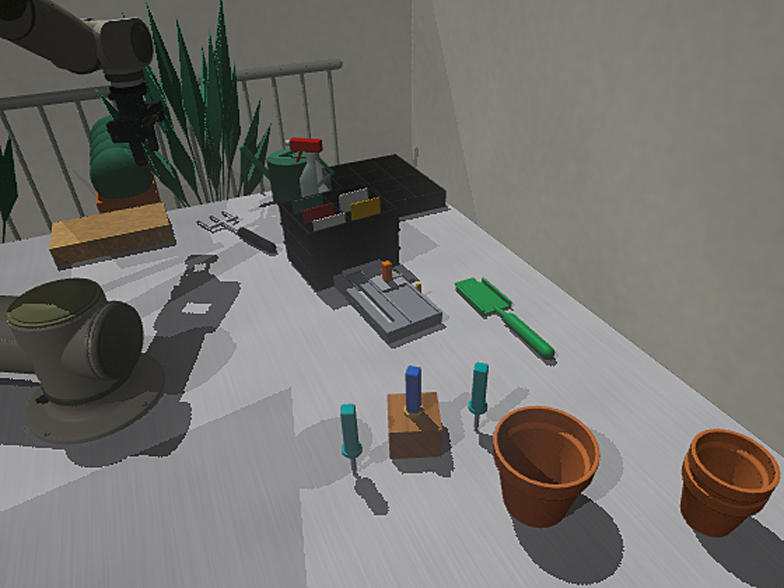

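The top view (scaled 1.4) shows the blue pick in its block at about (528,346), the orange handle at (352,287), the white groove at (345–408,317) and the yellow mark at (376,270). The turquoise decoys are at (540,305) and (540,397). In the side view the blue handle is at (414,390) and the orange handle at (387,271).

```bash
cat > h.py <<'E'
import numpy as np, cv2, pickle
from scipy.spatial.transform import Rotation as Ro
def cam(f,s=None):
    """returns K, R(world->cam), t"""
    if "rvec" in f: return f["intrinsics"],cv2.Rodrigues(np.array(f["rvec"],float))[0],np.array(f["tvec"],float)
    T=np.eye(4);T[:3,:3]=Ro.from_euler("xyz",s["tool_rot"]).as_matrix();T[:3,3]=s["ee_pos"]
    M=np.linalg.inv(T@f["hand_eye"]); return f["intrinsics"],M[:3,:3],M[:3,3]
def plane(c,uv,z):
    K,R,t=c; d=R.T@np.linalg.solve(K,[uv[0],uv[1],1]); o=-R.T@t; return o+d*(z-o[2])/d[2]
def tri(c1,u1,c2,u2):
    P=[c[0]@np.c_[c[1],c[2]] for c in(c1,c2)]
    X=cv2.triangulatePoints(P[0],P[1],np.array(u1,float).reshape(2,1),np.array(u2,float).reshape(2,1)).ravel(); return X[:3]/X[3]
def proj(c,X): 
    p=c[0]@(c[1]@np.array(X)+c[2]); return p[:2]/p[2]
HSV=dict(blue=((108,120,40),(128,255,255)),orange=((8,170,120),(16,255,255)),yellow=((22,110,100),(33,255,255)),white=((0,0,205),(180,40,255)))
def blobs(f,name,amin=6):
    h=cv2.cvtColor(f["frame"],cv2.COLOR_RGB2HSV); m=cv2.inRange(h,*HSV[name])
    n,l,st,ce=cv2.connectedComponentsWithStats(m)
    return [(st[i].tolist(),ce[i].round(1).tolist()) for i in range(1,n) if st[i][4]>=amin]
E
python3 - <<'E'
from h import *
d=pickle.load(open("a.pkl","rb"))
for n in("side","top"):
    c=cam(d[n]); print(n,"cam at",(-c[1].T@c[2]).round(3))
    for k in HSV: print(n,k,blobs(d[n],k)[:8])
t=cam(d["top"])
# rough
print("pick top",plane(t,(530/1.4,345/1.4),.13),"orange",plane(t,(352/1.4,287/1.4),.075))
cv2.imwrite("pics/b.png",np.vstack([cv2.resize(d["top"]["frame"][170:270,160:400,::-1],None,fx=3.3,fy=3.3,interpolation=cv2.INTER_CUBIC),cv2.resize(d["side"]["frame"][180:250,180:420,::-1],None,fx=3.3,fy=3.3,interpolation=cv2.INTER_CUBIC)]))
E
```

```text
side cam at [ 0.201 -0.867  0.683]
side blue [([290, 261, 10, 13, 68], [294.1, 265.1]), ([290, 275, 8, 20, 38], [292.0, 287.3])]
side orange [([69, 137, 4, 8, 12], [69.6, 141.6]), ([273, 186, 7, 4, 18], [275.7, 187.5]), ([353, 290, 75, 59, 537], [404.2, 322.2]), ([493, 307, 64, 45, 562], [530.3, 332.1]), ([489, 325, 17, 29, 66], [493.5, 338.2]), ([361, 331, 9, 8, 22], [365.2, 335.0])]
side yellow [([250, 143, 10, 4, 10], [254.5, 144.5]), ([289, 290, 3, 6, 8], [289.5, 293.0])]
side white []
top cam at [ 0.265 -0.037  1.695]
top blue [([372, 242, 12, 10, 62], [377.2, 246.9])]
top orange [([472, 145, 10, 11, 17], [477.5, 149.6]), ([482, 147, 4, 9, 11], [484.1, 150.8]), ([456, 154, 2, 5, 6], [456.2, 156.3]), ([522, 159, 38, 60, 1320], [541.6, 192.3]), ([556, 159, 2, 4, 7], [556.4, 160.7]), ([476, 161, 9, 8, 10], [480.4, 165.1]), ([455, 165, 6, 5, 8], [457.4, 166.9]), ([462, 166, 6, 3, 8], [464.8, 166.8])]
top yellow [([266, 191, 2, 3, 6], [266.5, 192.0]), ([203, 197, 1, 8, 8], [203.0, 200.5])]
top white []
pick top [ 0.46278462 -0.34116847  0.13      ] orange [0.59501647 0.05267053 0.075     ]
```

View pics/b.png

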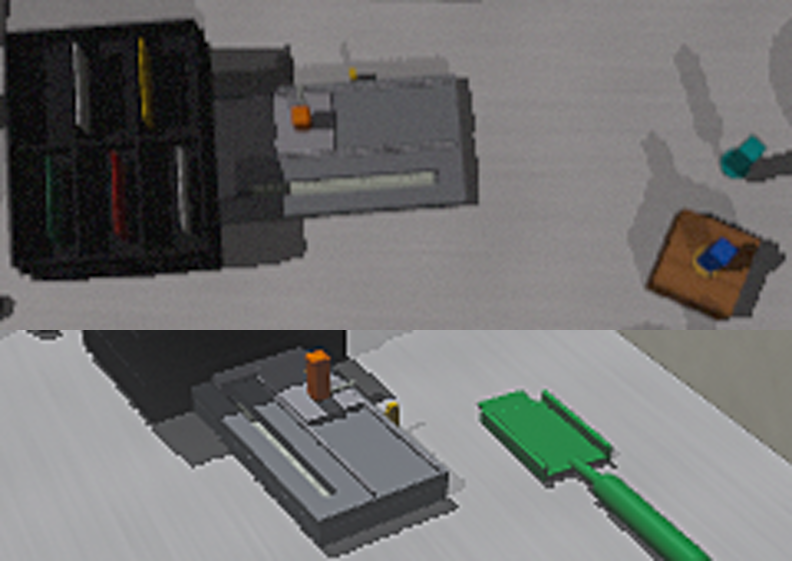

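The crop confirms the layout: the groove runs (290,187)–(436,178), the seed box is yawed only a few degrees, and the block about 21°. I'll move over the pick now.

>>> {"op": "jog_arm", "data": {
  "series": [
    [0,0,0,-2.7,2.6,-0.3,100],
    [0,0,0,-2.7,2.6,-0.3,100],
    [0,0,0,-2.7,2.6,-0.3,100],
    [0,0,0,-2.7,2.6,-0.3,100],
    [0,0,0,-2.7,2.6,-0.3,100]
  ]
}}

```text
clock: 0.65
ee_pos: [0.2639, 0.3425, 0.2515]
tool_rot: [-3.14, 0.004, 1.23]
contact_force: [0.5, 0.3, 0.2]
width: 0.088
```

>>> {"op": "jog_arm", "data": {
  "series": [
    [0,0,0,-2.7,2.6,-0.3,100],
    [0,0,0,-2.7,2.6,-0.3,100],
    [0,0,0,-2.7,2.6,-0.3,100],
    [0,0,0,-2.7,2.6,-0.3,100],
    [0,0,0,-2.7,2.6,-0.3,100]
  ]
}}

```text
clock: 1.15
ee_pos: [0.3423, 0.1646, 0.2672]
tool_rot: [-3.14, 0.004, 1.231]
contact_force: [0.4, 0.1, -0.2]
width: 0.088
```

>>> {"op": "jog_arm", "data": {
  "series": [
    [0,0,0,-2.7,2.6,0,100],
    [0,0,0,-2.7,2.6,0,100],
    [0,0,0,-2.7,2.6,0,100],
    [0,0,0,-2.7,2.6,0,100],
    [0,0,0,-2.7,2.6,0,100]
  ]
}}

```text
clock: 1.65
ee_pos: [0.4212, -0.014, 0.268]
tool_rot: [-3.14, 0.004, 1.23]
contact_force: [0.4, 0.5, -0.6]
width: 0.0878
```

```bash
python3 - <<'E'
from workcell import *
from h import *
s=get_state(); f=grab_frame("wrist"); pickle.dump((s,f),open("w1.pkl","wb"))
cv2.imwrite("pics/w1.png",cv2.resize(f["frame"][:,:,::-1],None,fx=1.4,fy=1.4))
E
```

>>> {"op": "jog_arm", "data": {
  "series": [
    [0,0,0,-3.7,1.9,0,100],
    [0,0,0,-3.7,1.9,0,100],
    [0,0,0,-3.7,1.9,0,100],
    [0,0,0,-3.7,1.9,0,100]
  ]
}}

```text
clock: 2.1
ee_pos: [0.4454, -0.1868, 0.2678]
tool_rot: [-3.14, 0.004, 1.231]
contact_force: [0.6, 0.8, 1.2]
width: 0.0883
```

>>> {"op": "jog_arm", "data": {
  "series": [
    [0,0,0,-3.7,1.9,0,100],
    [0,0,0,-3.7,1.9,0,100],
    [0,0,0,-3.7,1.9,0,100],
    [0,0,0,-3.5,1.8,0,100],
    [0,0,0,0,0,0,100]
  ]
}}

```text
clock: 2.6
ee_pos: [0.4665, -0.3604, 0.2658]
tool_rot: [-3.138, 0.003, 1.226]
contact_force: [-0.6, 1.3, -1.5]
width: 0.0882
```

```bash
python3 - <<'E'
from workcell import *
from h import *
s=get_state(); f=grab_frame("wrist"); pickle.dump((s,f),open("w2.pkl","wb")); print(s["ee_pos"],s["tool_rot"])
w1=pickle.load(open("w1.pkl","rb"))[1]
cv2.imwrite("pics/w2.png",np.vstack([w1["frame"][:,:,::-1],f["frame"][:,:,::-1]])[:, :][0:840:1] if 0 else cv2.resize(np.hstack([w1["frame"],f["frame"]])[:,:,::-1],None,fx=.71,fy=.71))
cv2.imwrite("pics/w2b.png",cv2.resize(f["frame"][:,:,::-1],None,fx=1.4,fy=1.4))
print(blobs(f,"blue"))
E
```

```text
[ 0.46653581 -0.36036653  0.2657506 ] [-3.13751995e+00  2.95985614e-03  1.22630440e+00]
[([288, 155, 31, 42, 920], [301.9, 175.8])]
```

View pics/w1.png

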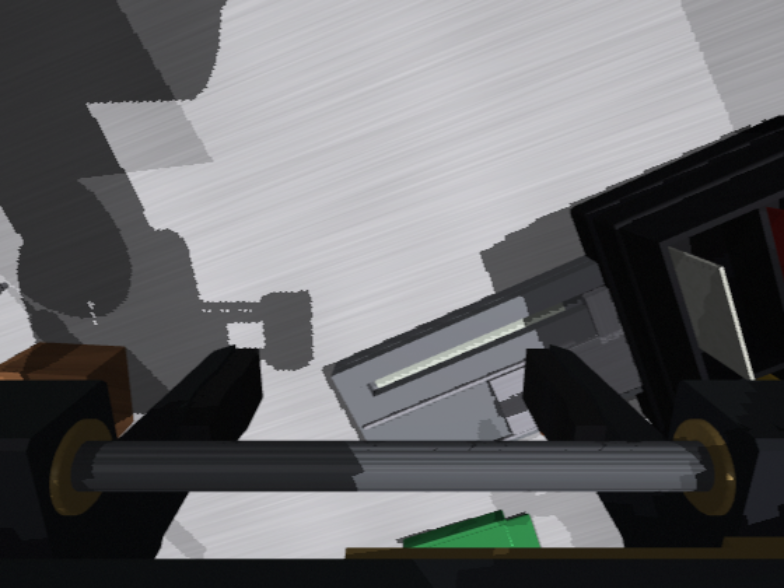

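View pics/w2b.png

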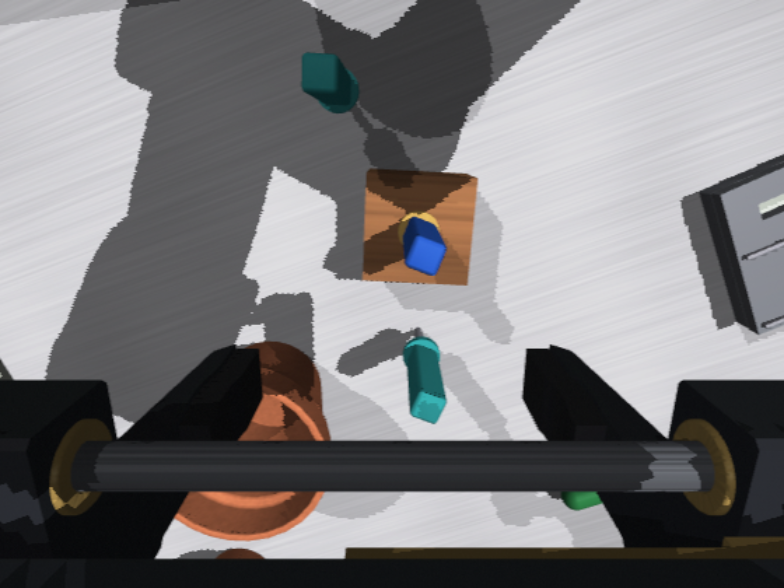

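Wrist views: in w2b the top of the blue handle has its centre near (425,256) and is turned about 16° in the image. The brass shoulder is at (418,222) and the block corners at (367,169), (477,178), (468,285), (363,279). In w1 the groove's white floor runs from (377,388) to its shadowed inner end, and the box is at the right.

```bash
python3 - <<'E'
from h import *
d=pickle.load(open("a.pkl","rb")); T=cam(d["top"]);S=cam(d["side"])
s,f=pickle.load(open("w2.pkl","rb")); W=cam(f,s); s1,f1=pickle.load(open("w1.pkl","rb")); W1=cam(f1,s1)
g=cv2.cvtColor(f["frame"],cv2.COLOR_RGB2HSV); m=cv2.inRange(g,(105,120,170),(130,255,255))
c=max(cv2.findContours(m,0,2)[0],key=cv2.contourArea); r=cv2.minAreaRect(c); print("face rect",r)
up=r[0]
for n,c2,u2 in(("top",T,(378.5,245.8)),("side",S,(295.7,263.6))): print("tri",n,tri(W,up,c2,u2).round(4))
b=np.array([plane(W,p,.146) for p in cv2.boxPoints(r)]); print("face",b.mean(0).round(4),np.degrees(np.arctan2(*(b[1]-b[0])[1::-1])),np.linalg.norm(b[1]-b[0]),np.linalg.norm(b[2]-b[1]))
B=np.array([plane(W,np.array(p)/1.4,.06) for p in((367,169),(477,178),(468,285),(363,279))]); print("block",B.round(4).tolist(),B.mean(0).round(4))
for i in range(4): e=B[(i+1)%4]-B[i]; print(np.linalg.norm(e).round(4),np.degrees(np.arctan2(e[1],e[0])).round(1))
# seed box from top & side & w1
tc=lambda x,y:(160+x/3.3,170+y/3.3); sc=lambda x,y:(180+x/3.3,180+(y-330)/3.3)
for n,a,b in(("orange top",tc(300,111),sc(317,355)),("mark top",tc(353,72),sc(392,405)),("groove outer",tc(436,178),sc(333,494)),("corner+x",tc(461,78),sc(448,475)),("corner-x",tc(468,203),sc(322,523))): print(n,tri(T,a,S,b).round(4))
print("w1 groove outer",plane(W1,np.array((374,391))/1.4,.018),"corner -x",plane(W1,np.array((325,369))/1.4,.03))
print("w1 tri groove outer",tri(W1,np.array((374,391))/1.4,T,tc(436,178)).round(4))
E
```

```text
face rect ((304.362060546875, 181.8448486328125), (21.726354598999023, 21.726354598999023), 21.801406860351562)
tri top [ 0.4631 -0.339   0.1389]
tri side [ 0.4622 -0.3388  0.1467]
face [ 0.4604 -0.3383  0.146 ] 139.43351782410238 0.017374907191121034 0.0172294686772033
block [[0.4073, -0.359, 0.06], [0.4398, -0.2871, 0.06], [0.5139, -0.3167, 0.06], [0.4825, -0.3904, 0.06]] [ 0.4609 -0.3383  0.06  ]
0.0789 65.7
0.0798 -21.8
0.0801 -113.1
0.0814 157.3
orange top [0.5972 0.0545 0.0803]
mark top [0.6472 0.005  0.0391]
groove outer [ 0.5451 -0.0799  0.0287]
corner+x [ 0.6454 -0.103   0.031 ]
corner-x [ 0.5206 -0.1118  0.0291]
w1 groove outer [ 0.55221129 -0.07922565  0.018     ] corner -x [ 0.51155896 -0.1097094   0.03      ]
w1 tri groove outer [ 0.5442 -0.0785  0.0311]
```

>>> {"op": "jog_arm", "data": {
  "series": [
    [0,0,0,1.9,-1.3,1.5,100],
    [0,0,6,0,0,2,100],
    [0,0,6,0,0,2,100],
    [0,0,6,0,0,2,100],
    [0,0,0,0,0,0,100]
  ]
}}

```text
clock: 3.15
ee_pos: [0.46, -0.3297, 0.1894]
tool_rot: [-3.138, 0.002, 0.905]
contact_force: [-0.5, -0.5, 0.9]
width: 0.0881
```

```bash
cat > view.py <<'E'
from workcell import *
from h import *
import sys
n=sys.argv[1]; r=[int(v) for v in sys.argv[2:7]]
s=get_state(); f=grab_frame(n); k=len(__import__("glob").glob("*.pk2")); pickle.dump((s,f),open(f"{k}.pk2","wb"))
print(k,s["clock"],s["ee_pos"].round(4),s["tool_rot"].round(4))
cv2.imwrite(f"pics/v{k}.png",cv2.resize(f["frame"][r[1]:r[3],r[0]:r[2],::-1],None,fx=r[4],fy=r[4],interpolation=cv2.INTER_CUBIC))
E
python3 view.py wrist 200 120 360 320 3
```

```text
0 3.15 [ 0.46   -0.3297  0.1894] [-3.1377e+00  2.4000e-03  9.0540e-01]
```

View pics/v0.png

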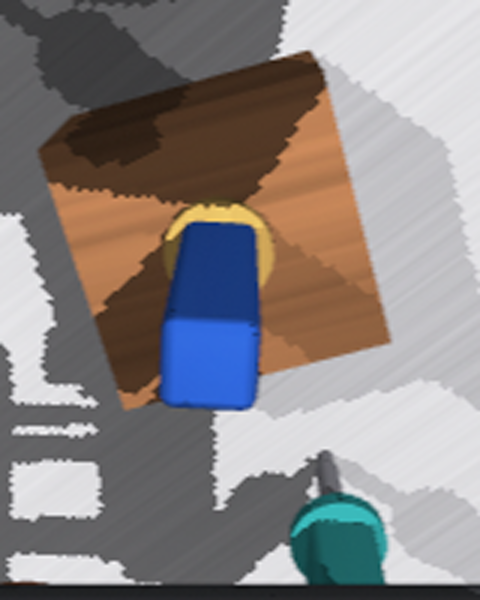

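The handle's top face is square with the jaws, its edge (165,319)–(258,320), centre about (210,364) in the crop.

```bash
cat > go.py <<'E'
from workcell import *
from h import *
def to(x,y,z,yaw=None):
    s=get_state(); R=Ro.from_euler("xyz",s["tool_rot"])
    print("now",s["clock"],s["ee_pos"].round(4),np.degrees(s["tool_rot"]).round(2),"w",round(s["width"],4),"F",s["contact_force"].round(1))
    print(" shift cm (tool)",(R.inv().apply(np.array([x,y,z])-s["ee_pos"])*100).round(2))
    if yaw is not None: print(" turn deg",(R.inv()*Ro.from_euler("xyz",[np.pi,0,np.radians(yaw)])).as_rotvec(degrees=True).round(2))
E
python3 - <<'E'
from go import *
s,f=pickle.load(open("0.pk2","rb")); W=cam(f,s)
p=lambda x,y:(200+x/3,120+y/3)
print(plane(W,p(210,364),.146), plane(W,p(165,319),.146),plane(W,p(258,320),.146),"shoulder",plane(W,p(219,251),.058))
b=np.array([plane(W,p(*q),.06) for q in((310,52),(390,342),(123,410),(38,150))]);print(b.round(4),b.mean(0))
to(.461,-.3385,.115,51.9)
E
```

```text
[ 0.46074803 -0.33820563  0.146     ] [ 0.44790299 -0.33922265  0.146     ] [ 0.45929141 -0.32502151  0.146     ] shoulder [ 0.46258051 -0.33984335  0.058     ]
[[ 0.4341 -0.2865  0.06  ]
 [ 0.5136 -0.3178  0.06  ]
 [ 0.4828 -0.3916  0.06  ]
 [ 0.4095 -0.3603  0.06  ]] [ 0.4600022  -0.33907668  0.06      ]
now 3.2 [ 0.4605 -0.3302  0.191 ] [-1.7992e+02  1.6000e-01  5.2050e+01] w 0.0885 F [ 1.   0.6 -0.7]
 shift cm (tool) [-0.6   0.56  7.6 ]
 turn deg [-0.08  0.16  0.15]
```

>>> {"op": "jog_arm", "data": {
  "series": [
    [0,0,0,-0.6,0.6,0,100],
    [0,0,0,0,0,2.8,100],
    [0,0,0,0,0,2.8,100],
    [0,0,0,0,0,2.8,100],
    [0,0,0,0,0,0,100]
  ]
}}

```text
clock: 3.7
ee_pos: [0.4645, -0.3424, 0.1121]
tool_rot: [3.129, 0.005, 0.921]
contact_force: [-0.9, -0.0, -0.2]
width: 0.0883
```

```bash
python3 -c "
from go import *
to(.461,-.3385,.105,51.9)"
```

```text
now 3.7 [ 0.4645 -0.3424  0.1121] [179.31   0.31  52.78] w 0.0883 F [-0.9 -0.  -0.2]
 shift cm (tool) [ 0.1  -0.52  0.7 ]
 turn deg [0.7  0.31 0.88]
```

>>> {"op": "jog_arm", "data": {
  "series": [
    [0.7,0.3,0.8,0.1,-0.5,0.5,100],
    [0,0,0,0,0,0,100]
  ]
}}

```text
clock: 3.9
ee_pos: [0.4619, -0.3396, 0.1097]
tool_rot: [3.139, 0.0, 0.908]
contact_force: [-0.1, 0.4, -0.3]
width: 0.0879
```

```bash
python3 -c "
from go import *
to(.461,-.3385,.105,51.9)"
```

```text
now 3.9 [ 0.4619 -0.3396  0.1097] [1.7984e+02 2.0000e-02 5.2020e+01] w 0.0879 F [-0.1  0.4 -0.3]
 shift cm (tool) [ 0.03 -0.14  0.47]
 turn deg [0.16 0.02 0.12]
```

Good. I'll drop the remaining few millimetres and close.

>>> {"op": "jog_arm", "data": {
  "series": [
    [0,0,0,0,-0.1,0.5,100],
    [0,0,0,0,0,0,0],
    [0,0,0,0,0,0,0],
    [0,0,0,0,0,0,0],
    [0,0,0,0,0,0,0]
  ],
  "force": 40
}}

```text
clock: 4.4
ee_pos: [0.4622, -0.3402, 0.1081]
tool_rot: [3.132, 0.002, 0.909]
contact_force: [-0.1, -0.3, 0.4]
width: 0.0583
```

>>> {"op": "jog_arm", "data": {
  "series": [
    [0,0,0,0,0,0,0],
    [0,0,0,0,0,0,0],
    [0,0,0,0,0,0,0]
  ]
}}

```text
clock: 4.7
ee_pos: [0.4622, -0.3402, 0.1082]
tool_rot: [3.132, 0.002, 0.909]
contact_force: [0.6, 0.2, -1.0]
width: 0.0341
```

```bash
python3 -c "
from go import *
to(.461,-.3385,.105,51.9)"
```

```text
now 4.7 [ 0.4622 -0.3402  0.1082] [1.7946e+02 9.0000e-02 5.2090e+01] w 0.0341 F [ 0.6  0.2 -1. ]
 shift cm (tool) [ 0.06 -0.2   0.32]
 turn deg [0.55 0.09 0.19]
```

>>> {"op": "jog_arm", "data": {
  "series": [
    [0.5,0,0,0,-0.1,0,0],
    [0,0,0,0,0,0,0],
    [0,0,0,0,0,0,0],
    [0,0,0,0,0,0,0]
  ]
}}

```text
clock: 5.1
ee_pos: [0.4613, -0.3395, 0.1082]
tool_rot: [-3.141, 0.002, 0.909]
contact_force: [-0.4, -0.7, 1.4]
width: 0.0194
```

```bash
python3 -c "
from go import *
to(.461,-.3385,.105,51.9)"
```

```text
now 5.1 [ 0.4613 -0.3395  0.1082] [-1.7998e+02  1.0000e-01  5.2090e+01] w 0.0194 F [-0.4 -0.7  1.4]
 shift cm (tool) [ 0.06 -0.09  0.32]
 turn deg [-0.02  0.1   0.19]
```

The pick is gripped at 19.4 mm wide. I'll lift it clear, carry it over the chute and turn the gripper parallel to the box.

>>> {"op": "jog_arm", "data": {
  "series": [
    [0,0,0,0,0,-1,0],
    [0,0,0,0,0,-2,0],
    [0,0,0,0,0,-3,0],
    [0,0,0,0,0,-3,0],
    [0,0,0,0,0,-3,0]
  ]
}}

```text
clock: 5.6
ee_pos: [0.4603, -0.3381, 0.2305]
tool_rot: [-3.132, -0.0, 0.909]
contact_force: [0.0, 0.0, -1.6]
width: 0.0197
```

>>> {"op": "jog_arm", "data": {
  "series": [
    [0,0,0,2,-0.7,-0.5,0],
    [0,0,0,3.4,-1.2,-0.5,0],
    [0,0,0,3.4,-1.2,-0.5,0],
    [0,0,0,3.4,-1.2,-0.5,0],
    [0,0,0,3.4,-1.2,-0.5,0]
  ]
}}

```text
clock: 6.1
ee_pos: [0.514, -0.1807, 0.2641]
tool_rot: [3.14, 0.001, 0.902]
contact_force: [0.1, -1.0, -0.3]
width: 0.0195
```

>>> {"op": "jog_arm", "data": {
  "series": [
    [0,0,0,3.4,-1.2,0,0],
    [0,0,0,3.4,-1.2,0,0],
    [0,0,0,3.4,-1.2,0,0],
    [0,0,0,3.4,-1.2,0,0],
    [0,0,0,3.4,-1.2,0,0]
  ]
}}

```text
clock: 6.6
ee_pos: [0.5734, -0.0025, 0.2686]
tool_rot: [3.135, -0.0, 0.901]
contact_force: [0.7, -0.0, -0.7]
width: 0.0196
```

>>> {"op": "jog_arm", "data": {
  "series": [
    [0,0,6,0,0,0,0],
    [0,0,6,0,0,0,0],
    [0,0,6,0,0,0,0],
    [0,0,6,0,0,0,0],
    [0,0,6,0,0,0,0]
  ]
}}

```text
clock: 7.1
ee_pos: [0.5735, 0.0036, 0.2718]
tool_rot: [3.136, -0.006, 0.367]
contact_force: [-0.1, 0.0, -0.7]
width: 0.0194
```

>>> {"op": "jog_arm", "data": {
  "series": [
    [0,0,6,0,0,0,0],
    [0,0,6,0,0,0,0],
    [0,0,6,0,0,0,0],
    [0,0,1,0,0,0,0],
    [0,0,0,0,0,0,0]
  ]
}}

```text
clock: 7.6
ee_pos: [0.5727, 0.0039, 0.2749]
tool_rot: [3.138, -0.009, 0.022]
contact_force: [0.4, 0.4, -0.6]
width: 0.0197
```

```bash
python3 view.py wrist 80 60 480 360 2; python3 -c "
from go import *
to(.57,0,.25,3.5)"
```

```text
1 7.6 [0.5727 0.0039 0.2749] [ 3.1375 -0.0091  0.0218]
now 7.65 [0.5728 0.0039 0.2749] [179.77  -0.53   1.27] w 0.02 F [-0.4  0.  -0.6]
 shift cm (tool) [-0.31  0.38  2.49]
 turn deg [ 0.24 -0.52 -2.23]
```

View pics/v1.png

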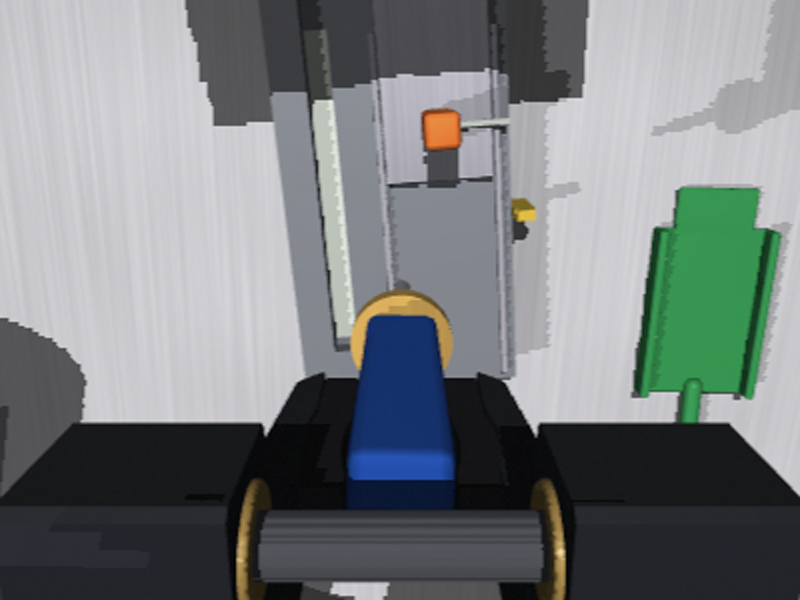

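The view shows the groove floor from (314–333,100) to (337–354,338), the outer chute corners at about (307,378) and (512,378), and the orange top face centred at (442,129). The pointer tip is at (508,121) and the mark's top at (523,208).

```bash
python3 - <<'E'
from go import *
s,f=pickle.load(open("1.pk2","rb")); W=cam(f,s); d=pickle.load(open("a.pkl","rb")); T=cam(d["top"])
p=lambda x,y:(80+x/2,60+y/2)
P={}
for n,q,z in(("fl in",(314,100),.018),("fr in",(333,100),.03),("fl out",(337,336),.018),("fr out",(353.5,336),.03),("end wall",(345,339),.018),("c-",(307,378),.03),("c+",(513,378),.03),("e-x in",(273,92),.03),("e+x in",(508,92),.03),("handle",(442,129),.081),("ptr",(508,121),.036),("mark",(523,206),.039)):
    P[n]=plane(W,p(*q),z); print(n,P[n].round(4))
a=(P["fl in"]+P["fr in"])/2; b=(P["fl out"]+P["fr out"])/2; e=a-b; print("groove ctr",a[:2],b[:2],"yaw",np.degrees(np.arctan2(-e[0],e[1])))
e=P["e-x in"]-P["c-"]; print("edge yaw",np.degrees(np.arctan2(-e[0],e[1]))); e=P["e+x in"]-P["c+"]; print(np.degrees(np.arctan2(-e[0],e[1])))
e=P["c+"]-P["c-"]; print("end yaw",np.degrees(np.arctan2(e[1],e[0])),np.linalg.norm(e))
tc=lambda x,y:(160+x/3.3,170+y/3.3)
print("tri handle",tri(W,p(442,129),T,tc(300,111)),"mark",tri(W,p(523,206),T,tc(353,72)),"end",tri(W,p(345,339),T,tc(436,178)))
# fit seed box pose (x,y,yaw) from points
from scipy.optimize import least_squares
L=[("c-",(-65,-125)),("c+",(65,-125)),("end wall",(-38,-100)),("handle",(25,30)),("ptr",(64,30))]
fn=lambda v:np.concatenate([v[:2]+Ro.from_euler("z",v[2]).as_matrix()[:2,:2]@(np.array(q)/1e3)-P[n][:2] for n,q in L]+[[ (Ro.from_euler("z",-v[2]).apply(np.r_[g[:2]-v[:2],0])[0]+.038)*2] for g in(a,b)])
r=least_squares(fn,[.58,.02,.06]); print("seed",r.x,np.degrees(r.x[2]),(r.fun*1e3).round(1))
v=r.x
for n,q in(("gs",(-38,55)),("ge",(-38,-90)),("handle",(25,30))): print(n,v[:2]+Ro.from_euler("z",v[2]).as_matrix()[:2,:2]@(np.array(q)/1e3))
print("mark local",Ro.from_euler("z",-v[2]).apply(np.r_[P["mark"][:2]-v[:2],0]))
# pick tilt & shoulder centre: project shoulder
print("shoulder expect px",proj(W,s["ee_pos"]+Ro.from_euler("xyz",s["tool_rot"]).apply([0,0,.042])))
E
```

```text
fl in [0.5255 0.0664 0.018 ]
fr in [0.5372 0.0669 0.03  ]
fl out [ 0.5377 -0.0757  0.018 ]
fr out [ 0.5487 -0.0709  0.03  ]
end wall [ 0.5427 -0.0776  0.018 ]
c- [ 0.5201 -0.0992  0.03  ]
c+ [ 0.6475 -0.0969  0.03  ]
e-x in [0.5045 0.0704 0.03  ]
e+x in [0.6329 0.0732 0.03  ]
handle [0.5939 0.056  0.081 ]
ptr [0.633  0.0581 0.036 ]
mark [0.644  0.0121 0.039 ]
groove ctr [0.5313186  0.06664883] [ 0.54322417 -0.07331012] yaw 4.862142264030379
edge yaw 5.240161498006154
4.917540420124686
end yaw 1.0096410725146836 0.12750933395523337
tri handle [0.59527661 0.05453736 0.0907756 ] mark [0.65330488 0.0059548  0.00784638] end [ 0.5448182  -0.07918959  0.0178807 ]
seed [0.57298829 0.02513611 0.0785111 ] 4.498354502832503 [-2.1 -5.4  0.   2.5  0.2  0.1  1.6  1.   1.5  1.9 -0.6  1.2]
gs [0.53079167 0.07698633]
ge [ 0.54216409 -0.06756701]
handle [0.59555837 0.05700446]
mark local [ 0.06981427 -0.01855223  0.        ]
shoulder expect px [279.52692681 232.8820733 ]
```

>>> {"op": "jog_arm", "data": {
  "series": [
    [0.2,-0.5,-3.5,0,0,0,0],
    [0,0,0,0,0,0,0]
  ]
}}

```text
clock: 7.85
ee_pos: [0.5726, 0.0039, 0.2753]
tool_rot: [3.141, -0.0, 0.089]
contact_force: [-0.3, -0.0, -1.4]
width: 0.0201
```

```bash
python3 -c "
from go import *
to(.5308,.077,.142,4.8)"
```

```text
now 7.85 [0.5726 0.0039 0.2753] [ 1.7995e+02 -2.0000e-02  5.0700e+00] w 0.0201 F [-0.3 -0.  -1.4]
 shift cm (tool) [-3.52 -7.66 13.32]
 turn deg [ 0.05 -0.02  0.27]
```

>>> {"op": "jog_arm", "data": {
  "series": [
    [0,0,0,-1.2,-2.6,1,0],
    [0,0,0,-1.2,-2.6,3,0],
    [0,0,0,-1.1,-2.5,4,0],
    [0,0,0,0,0,4,0],
    [0,0,0,0,0,0,0]
  ]
}}

```text
clock: 8.35
ee_pos: [0.5304, 0.0794, 0.1533]
tool_rot: [3.139, -0.006, 0.086]
contact_force: [-0.8, 0.8, -1.0]
width: 0.0198
```

```bash
python3 -c "
from go import *
to(.5308,.077,.142,4.8)"
```

```text
now 8.35 [0.5304 0.0794 0.1533] [179.87  -0.34   4.94] w 0.0198 F [-0.8  0.8 -1. ]
 shift cm (tool) [0.01 0.24 1.13]
 turn deg [ 0.13 -0.34  0.14]
```

>>> {"op": "jog_arm", "data": {
  "series": [
    [0.1,-0.3,0,0,0.2,1.1,0],
    [0,0,0,0,0,0,0]
  ]
}}

```text
clock: 8.55
ee_pos: [0.532, 0.0769, 0.1439]
tool_rot: [3.141, -0.003, 0.086]
contact_force: [-0.4, -0.1, -0.4]
width: 0.02
```

```bash
python3 view.py wrist 180 60 380 240 4; python3 - <<'E'
from go import *
from workcell import *
f=grab_frame("side"); pickle.dump(f,open("side2.pkl","wb"))
S=cam(f); u=proj(S,(.53,.077,.04)); print(u)
x,y=u.astype(int)
a=cv2.imread("pics/v2.png"); b=cv2.resize(f["frame"][y-45:y+25,x-25:x+75,::-1],None,fx=6,fy=6,interpolation=cv2.INTER_CUBIC)
o=np.zeros((600,800,3),np.uint8)
a=cv2.resize(a,None,fx=.5,fy=.5); o[:a.shape[0],:a.shape[1]]=a; b=cv2.resize(b,(400,280)); o[:280,400:]=b
cv2.imwrite("pics/v2c.png",cv2.resize(o[:360],None,fx=1,fy=1))
to(.5308,.077,.142,4.8)
E
```

```text
2 8.55 [0.532  0.0769 0.1439] [ 3.1406e+00 -3.1000e-03  8.6000e-02]
[254.13013718 200.52753766]
now 8.65 [0.5329 0.0769 0.1455] [179.92  -0.38   4.92] w 0.0198 F [-0.3  0.2 -0.9]
 shift cm (tool) [-0.21 -0.03  0.34]
 turn deg [ 0.08 -0.38  0.12]
```

View pics/v2c.png

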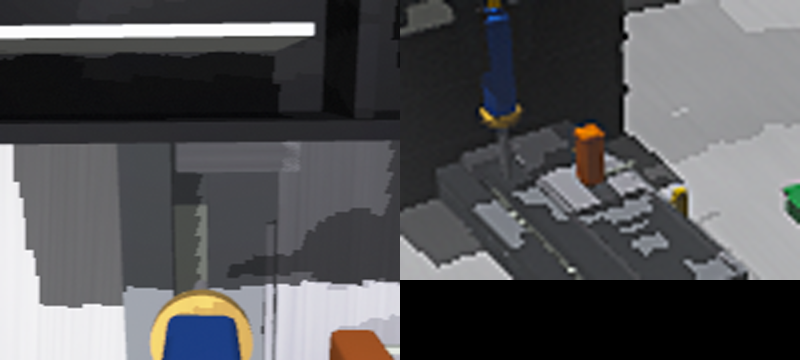

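The wrist crop shows the groove between columns 174 and 207 (crop), about 10 crop pixels to the -x side of the pick's axis. In the side crop the tip is at (507,183).

```bash
python3 - <<'E'
from go import *
s,f=pickle.load(open("2.pk2","rb")); W=cam(f,s); S=cam(pickle.load(open("side2.pkl","rb")))
p=lambda x,y:(180+x/2,60+y/2)
print("edges .03",plane(W,p(174,230),.03)[:2],plane(W,p(207,230),.03)[:2],"floor l",plane(W,p(176,230),.018)[:2])
h=cv2.cvtColor(f["frame"],cv2.COLOR_RGB2GRAY)
print(h[175,255:300].tolist()); print(h[165,255:300].tolist())
print("tip exp side",proj(S,(.5329,.0769,.0455)),proj(S,(.5329,.0769,.0435)))
sf=pickle.load(open("side2.pkl","rb"))["frame"]; g=sf[198:216,245:275].sum(2)//3
print(g)
# groove line in side at floor using estimates
for y in(.0769,.06,.04,.02,-.05,-.0776): 
    x=.5313+(.5432-.5313)*(.0666-y)/.14; print(y,proj(S,(x,y,.018)).round(1))
E
```

```text
edges .03 [0.52099079 0.09537383] [0.53365097 0.09645626] floor l [0.5215893  0.09289873]
[74, 73, 74, 74, 74, 74, 74, 74, 74, 74, 69, 58, 66, 76, 76, 76, 77, 77, 76, 77, 77, 77, 77, 103, 120, 120, 120, 120, 100, 75, 72, 73, 73, 73, 73, 72, 74, 73, 73, 73, 73, 74, 73, 73, 73]
[74, 74, 74, 73, 74, 74, 73, 73, 73, 74, 65, 55, 67, 76, 76, 76, 77, 77, 76, 76, 76, 78, 77, 102, 120, 120, 121, 120, 97, 69, 72, 73, 73, 74, 73, 73, 73, 73, 73, 73, 74, 73, 73, 73, 73]
tip exp side [254.90776396 198.79796714] [254.94959319 199.34796778]
[[ 65  59  60  60  58  62  61  63  63  58  72  56  63  64  62  68  48  47
   54  71  61 169 164 160 157 157 158 167  74  54]
 [ 64  66  63  58  61  55  60  59  63  63  71  56  64  64  65  65  71  47
   51 140 171 163 155 154 154 153 155 161 112  56]
 [ 65  64  66  58  43  66  62  61  59  64  63  65  65  65  66  44  40  37
  123 114 111 161 157 153 153 154 154 157 168  55]
 [ 64  65  65  67  56  44  65  60  58  59  63  63  65  41  39  38  56  51
   99 116 109 109 165 157 153 153 153 154 159 171]
 [ 65  66  64  66  66  55  53  93  70  58  59  61  59  57  54  50 14
[... 1102 characters left out ...]
 128 130 133  95  53  82  59
   59  61  64  64  64  63  62  62  63  62  64  72]
 [ 91  89  63  62  66  62  53  96 136 132 129 128 129 133 142 104 102  88
   61  60  60  64  64  64  64  64  63  64  64  66]
 [ 90  72  60  62  63  66  61  53  94 137 132 130 130 136  57  56  60  61
   87  60  60  60  63  64  64  64  64  65  63  63]
 [ 89  90  84  60  62  62  79  58  55  95 137 132 131 137  57  58  63  63
   63  92  61  59  60  64  66  64  65  64  64  64]
 [ 88  90  91  84  60  61  66  69  58  54  96 137 135 138 148  68  63  65
   64  61  85  59  60  60  64  65  65  65  65  65]]
0.0769 [254.7 206.5]
0.06 [257.2 209.1]
0.04 [260.2 212.3]
0.02 [263.3 215.5]
-0.05 [274.7 227.6]
-0.0776 [279.5 232.6]
```

>>> {"op": "jog_arm", "data": {
  "series": [
    [0.1,-0.4,0,-0.3,0,0,0],
    [0,0,0,0,0,0,0]
  ]
}}

```text
clock: 8.85
ee_pos: [0.5308, 0.0761, 0.1475]
tool_rot: [3.141, -0.003, 0.085]
contact_force: [-0.2, 0.8, -0.6]
width: 0.0197
```

```bash
python3 - <<'E'
from go import *
for i in range(3): s=get_state(); print(s["ee_pos"].round(4))
f=grab_frame("wrist"); h=cv2.cvtColor(f["frame"],cv2.COLOR_RGB2GRAY); print(h[170,255:300].tolist())
hs=cv2.cvtColor(f["frame"],cv2.COLOR_RGB2HSV); m=cv2.inRange(hs,(15,80,100),(30,255,255)); 
ys,xs=np.nonzero(m); print([(r,xs[ys==r].min(),xs[ys==r].max()) for r in range(200,232,5) if (ys==r).any()])
to(.529,.077,.124,4.8)
E
```

```text
[0.5308 0.0761 0.1475]
[0.5308 0.0761 0.1475]
[0.5308 0.0761 0.1475]
[73, 73, 73, 74, 73, 73, 73, 74, 73, 74, 74, 73, 64, 59, 71, 77, 76, 77, 76, 76, 76, 76, 77, 77, 76, 78, 102, 120, 121, 110, 85, 72, 72, 73, 73, 73, 73, 73, 73, 73, 73, 73, 73, 74, 73]
[(205, np.int64(275), np.int64(286)), (210, np.int64(265), np.int64(296)), (215, np.int64(260), np.int64(300)), (220, np.int64(258), np.int64(303)), (225, np.int64(256), np.int64(304)), (230, np.int64(255), np.int64(305))]
now 8.9 [0.531  0.0761 0.1475] [179.98  -0.2    4.88] w 0.0197 F [-0.  -0.1 -0. ]
 shift cm (tool) [-0.19 -0.11  2.35]
 turn deg [ 0.02 -0.2   0.08]
```

>>> {"op": "jog_arm", "data": {
  "series": [
    [0,-0.2,0,-0.25,-0.2,0,0],
    [0,0,0,0,0,0.8,0],
    [0,0,0,0,0,0.8,0],
    [0,0,0,0,0,0,0]
  ]
}}

```text
clock: 9.3
ee_pos: [0.5281, 0.078, 0.1308]
tool_rot: [3.141, -0.001, 0.085]
contact_force: [0.7, -0.3, -1.0]
width: 0.0198
```

```bash
python3 - <<'E'
from go import *
to(.5285,.078,.120,4.8)
f=grab_frame("wrist"); h=cv2.cvtColor(f["frame"],cv2.COLOR_RGB2GRAY); print(h[165,255:300].tolist())
f=grab_frame("side"); pickle.dump(f,open("side3.pkl","wb"))
cv2.imwrite("pics/s3.png",cv2.resize(f["frame"][180:240,225:305,::-1],None,fx=8,fy=8,interpolation=cv2.INTER_CUBIC))
print(proj(cam(f),(.5285,.078,.028)),proj(cam(f),(.5285,.078,.018)))
E
```

```text
now 9.3 [0.5281 0.078  0.1308] [ 1.7998e+02 -4.0000e-02  4.8700e+00] w 0.0198 F [ 0.7 -0.3 -1. ]
 shift cm (tool) [0.04 0.   1.08]
 turn deg [ 0.02 -0.04  0.07]
[74, 74, 73, 73, 73, 73, 74, 73, 73, 74, 74, 73, 73, 73, 72, 62, 48, 49, 49, 48, 49, 48, 49, 48, 48, 48, 49, 48, 48, 48, 64, 75, 75, 75, 70, 70, 73, 73, 73, 73, 73, 73, 73, 73, 72]
[253.81105142 203.75872946] [254.02298779 206.45344803]
```

View pics/s3.png

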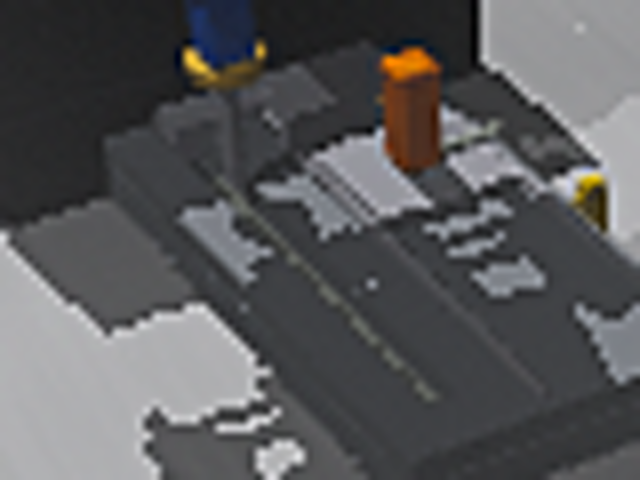

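The side crop shows the shank going down at about (230,180), in line with the groove's faint white floor. Down to the floor, carefully.

>>> {"op": "jog_arm", "data": {
  "series": [
    [0,0,0,0,0,0.5,0],
    [0,0,0,0,0,0.3,0],
    [0,0,0,0,0,0,0]
  ]
}}

```text
clock: 9.7
ee_pos: [0.5288, 0.0779, 0.1231]
tool_rot: [3.141, -0.002, 0.085]
contact_force: [0.4, -0.4, -1.6]
width: 0.0199
```

```bash
python3 - <<'E'
from go import *
to(.5285,.078,.118,4.8)
E
```

```text
now 9.7 [0.5288 0.0779 0.1231] [ 1.7996e+02 -1.4000e-01  4.8700e+00] w 0.0199 F [ 0.4 -0.4 -1.6]
 shift cm (tool) [-0.03 -0.01  0.51]
 turn deg [ 0.04 -0.14  0.07]
```

>>> {"op": "jog_arm", "data": {
  "series": [
    [0,0,0,0,0,0.3,0],
    [0,0,0,0,0,0,0]
  ]
}}

```text
clock: 9.9
ee_pos: [0.5288, 0.0779, 0.1198]
tool_rot: [3.141, -0.002, 0.085]
contact_force: [-0.2, -0.0, -1.4]
width: 0.0197
```

>>> {"op": "jog_arm", "data": {
  "series": [
    [0,0,0,0,0,0.2,0],
    [0,0,0,0,0,0,0]
  ]
}}

```text
clock: 10.1
ee_pos: [0.5291, 0.0779, 0.1182]
tool_rot: [3.141, -0.003, 0.085]
contact_force: [-0.3, 0.6, 0.3]
width: 0.0194
```

>>> {"op": "jog_arm", "data": {
  "series": [
    [0,0,0,0,0,0.15,0],
    [0,0,0,0,0,0,0]
  ]
}}

```text
clock: 10.3
ee_pos: [0.5295, 0.0778, 0.1182]
tool_rot: [3.14, -0.005, 0.085]
contact_force: [0.2, -0.1, 0.1]
width: 0.0193
```

Contact with the floor came at TCP z 0.118, as predicted. Starting the pass at 3 mm per row.

>>> {"op": "jog_arm", "data": {
  "series": [
    [0,-0.2,0,-0.03,0.3,-0.05,0],
    [0,0,0,0,0.3,0,0],
    [0,0,0,0,0.3,0,0],
    [0,0,0,0,0.3,0,0],
    [0,0,0,0,0.3,0,0]
  ]
}}

```text
clock: 10.8
ee_pos: [0.5304, 0.0617, 0.1182]
tool_rot: [3.14, -0.001, 0.085]
contact_force: [0.9, 0.0, -0.0]
width: 0.0199
```

>>> {"op": "jog_arm", "data": {
  "series": [
    [0,0,0,0,0.3,0,0],
    [0,0,0,0,0.3,0,0],
    [0,0,0,0,0.3,0,0],
    [0,0,0,0,0.3,0,0],
    [0,0,0,0,0.3,0,0]
  ]
}}

```text
clock: 11.3
ee_pos: [0.5319, 0.0453, 0.1182]
tool_rot: [3.14, -0.001, 0.085]
contact_force: [0.5, 0.6, -0.1]
width: 0.0199
```

>>> {"op": "jog_arm", "data": {
  "series": [
    [0,0,0,0,0.28,0,0],
    [0,0,0,0,0.28,0,0],
    [0,0,0,0,0.28,0,0],
    [0,0,0,0,0.28,0,0],
    [0,0,0,0,0.28,0,0]
  ]
}}

```text
clock: 11.8
ee_pos: [0.5331, 0.03, 0.1182]
tool_rot: [3.14, -0.001, 0.085]
contact_force: [0.1, 0.4, -0.5]
width: 0.0196
```

>>> {"op": "jog_arm", "data": {
  "series": [
    [0,0,0,0,0.28,0,0],
    [0,0,0,0,0.28,0,0],
    [0,0,0,0,0.28,0,0],
    [0,0,0,0,0.28,0,0],
    [0,0,0,0,0.28,0,0]
  ]
}}

```text
clock: 12.3
ee_pos: [0.5344, 0.0148, 0.1182]
tool_rot: [3.14, -0.001, 0.085]
contact_force: [-0.3, -0.8, -1.5]
width: 0.0197
```

>>> {"op": "jog_arm", "data": {
  "series": [
    [0,0,0,0,0.28,0,0],
    [0,0,0,0,0.28,0,0],
    [0,0,0,0,0.28,0,0],
    [0,0,0,0,0.28,0,0],
    [0,0,0,0,0.28,0,0]
  ]
}}

```text
clock: 12.8
ee_pos: [0.5357, -0.0004, 0.1182]
tool_rot: [3.14, -0.001, 0.085]
contact_force: [-0.0, 0.1, -1.0]
width: 0.0198
```

>>> {"op": "jog_arm", "data": {
  "series": [
    [0,0,0,0,0.28,0,0],
    [0,0,0,0,0.28,0,0],
    [0,0,0,0,0.28,0,0],
    [0,0,0,0,0.28,0,0],
    [0,0,0,0,0.28,0,0]
  ]
}}

```text
clock: 13.3
ee_pos: [0.537, -0.0157, 0.1182]
tool_rot: [3.14, -0.001, 0.085]
contact_force: [-0.9, 0.6, -0.2]
width: 0.0198
```

>>> {"op": "jog_arm", "data": {
  "series": [
    [0,0,0,0,0.28,0,0],
    [0,0,0,0,0.28,0,0],
    [0,0,0,0,0.28,0,0],
    [0,0,0,0,0.28,0,0],
    [0,0,0,0,0.28,0,0]
  ]
}}

```text
clock: 13.8
ee_pos: [0.5383, -0.0309, 0.1182]
tool_rot: [3.14, -0.001, 0.085]
contact_force: [-0.2, 0.2, -0.6]
width: 0.0194
```

>>> {"op": "jog_arm", "data": {
  "series": [
    [0,0,0,0,0.28,0,0],
    [0,0,0,0,0.28,0,0],
    [0,0,0,0,0.28,0,0],
    [0,0,0,0,0.28,0,0],
    [0,0,0,0,0.28,0,0]
  ]
}}

```text
clock: 14.3
ee_pos: [0.5396, -0.0461, 0.1182]
tool_rot: [3.14, -0.001, 0.085]
contact_force: [-0.0, 0.1, -0.3]
width: 0.0195
```

>>> {"op": "jog_arm", "data": {
  "series": [
    [0,0,0,0,0.28,0,0],
    [0,0,0,0,0.28,0,0],
    [0,0,0,0,0.28,0,0],
    [0,0,0,0,0.28,0,0],
    [0,0,0,0,0.28,0,0]
  ]
}}

```text
clock: 14.8
ee_pos: [0.5408, -0.0613, 0.1182]
tool_rot: [3.14, -0.001, 0.085]
contact_force: [-0.2, 0.3, -0.5]
width: 0.0197
```

>>> {"op": "jog_arm", "data": {
  "series": [
    [0,0,0,0,0.28,0,0],
    [0,0,0,0,0.28,0,0],
    [0,0,0,0,0.28,0,0],
    [0,0,0,0,0.05,0,0],
    [0,0,0,0,0,0,0]
  ]
}}

```text
clock: 15.3
ee_pos: [0.5417, -0.0714, 0.1182]
tool_rot: [3.14, -0.001, 0.085]
contact_force: [-0.9, -0.7, -1.6]
width: 0.0198
```

```bash
python3 - <<'E'
from go import *
to(.5417,-.07,.118,4.8)
f=grab_frame("side"); pickle.dump(f,open("side4.pkl","wb"))
u=proj(cam(f),(.5417,-.07,.018)); x,y=u.astype(int); print(u)
cv2.imwrite("pics/s4.png",cv2.resize(f["frame"][y-35:y+20,x-40:x+40,::-1],None,fx=8,fy=8,interpolation=cv2.INTER_CUBIC))
E
```

```text
now 15.3 [ 0.5417 -0.0714  0.1182] [ 1.7992e+02 -5.0000e-02  4.8400e+00] w 0.0198 F [-0.9 -0.7 -1.6]
 shift cm (tool) [ 0.01 -0.14  0.02]
 turn deg [ 0.08 -0.05  0.04]
[277.72894331 231.33569601]
```

View pics/s4.png

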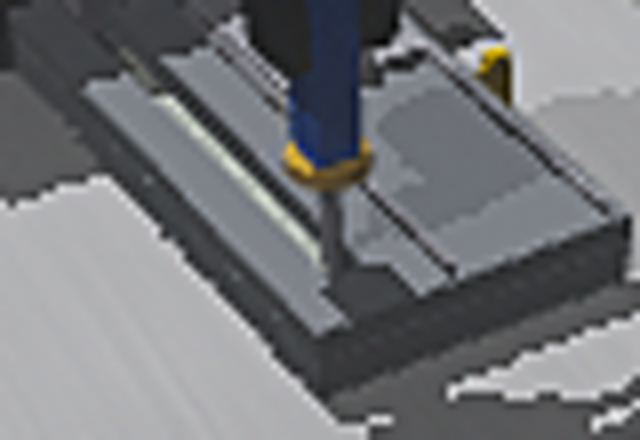

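The pick's shank is in the groove at its outer end, at about (330,265) in the crop. The pass is complete, so I'll lift and return to the block.

>>> {"op": "jog_arm", "data": {
  "series": [
    [0,0,0,0,0,-1.5,0],
    [0,0,0,0,0,-2.5,0],
    [0,0,0,0,0,-3,0],
    [0,0,0,0,0,-3,0],
    [0,0,0,0,0,-1,0]
  ]
}}

```text
clock: 15.85
ee_pos: [0.5406, -0.0704, 0.23]
tool_rot: [-3.141, 0.004, 0.085]
contact_force: [0.6, -0.2, -1.5]
width: 0.0196
```

>>> {"op": "jog_arm", "data": {
  "series": [
    [0,0,-5.9,0,0,0,0],
    [0,0,-5.9,0,0,0,0],
    [0,0,-5.9,0,0,0,0],
    [0,0,-5.9,0,0,0,0],
    [0,0,-5.9,0,0,0,0]
  ]
}}

```text
clock: 16.35
ee_pos: [0.5401, -0.0697, 0.2278]
tool_rot: [-3.137, 0.004, 0.619]
contact_force: [0.4, -0.2, -0.7]
width: 0.0197
```

>>> {"op": "jog_arm", "data": {
  "series": [
    [0,0,-5.9,0,0,0,0],
    [0,0,-5.9,0,0,0,0],
    [0,0,-4.5,0,0,0,0],
    [0,0,0,0,0,0,0]
  ]
}}

```text
clock: 16.75
ee_pos: [0.5389, -0.069, 0.2236]
tool_rot: [-3.131, 0.004, 0.918]
contact_force: [0.1, 0.5, -0.7]
width: 0.02
```

```bash
python3 - <<'E'
from go import *
to(.461,-.339,.22,51.9)
E
```

```text
now 16.75 [ 0.5389 -0.069   0.2236] [-179.37    0.24   52.61] w 0.02 F [ 0.1  0.5 -0.7]
 shift cm (tool) [-26.18  10.21   0.35]
 turn deg [-0.63  0.24  0.7 ]
```

>>> {"op": "jog_arm", "data": {
  "series": [
    [0,0,0,-2,0.8,-0.1,0],
    [0,0,0,-3,1.2,-0.1,0],
    [0,0,0,-3.4,1.3,0,0],
    [0,0,0,-3.4,1.3,0,0],
    [0,0,0,-3.4,1.3,0,0]
  ]
}}

```text
clock: 17.25
ee_pos: [0.4917, -0.2259, 0.2221]
tool_rot: [-3.126, 0.004, 0.914]
contact_force: [0.2, -0.3, -1.4]
width: 0.0197
```

>>> {"op": "jog_arm", "data": {
  "series": [
    [0,0,0,-3.4,1.3,0,0],
    [0,0,0,-3.4,1.3,0,0],
    [0,0,0,-2.4,1,0,0],
    [0,0,0,0,0,0,0]
  ]
}}

```text
clock: 17.65
ee_pos: [0.4604, -0.3276, 0.2189]
tool_rot: [-3.123, 0.004, 0.9]
contact_force: [-0.3, -0.3, -0.8]
width: 0.0196
```

```bash
python3 - <<'E'
from go import *
to(.461,-.339,.19,51.9)
E
```

```text
now 17.65 [ 0.4604 -0.3276  0.2189] [-178.91    0.25   51.55] w 0.0196 F [-0.3 -0.3 -0.8]
 shift cm (tool) [-0.84  0.82  2.88]
 turn deg [-1.09  0.25 -0.36]
```

>>> {"op": "jog_arm", "data": {
  "series": [
    [-1,0.2,-0.3,-0.9,0.8,2,0],
    [0,0,0,0,0,0,0]
  ]
}}

```text
clock: 17.85
ee_pos: [0.4605, -0.3391, 0.1974]
tool_rot: [-3.139, -0.0, 0.9]
contact_force: [-0.5, 0.1, -0.9]
width: 0.0193
```

```bash
python3 - <<'E'
from go import *
to(.461,-.339,.175,51.9)
E
```

```text
now 17.85 [ 0.4605 -0.3391  0.1974] [-179.85   -0.     51.59] w 0.0193 F [-0.5  0.1 -0.9]
 shift cm (tool) [0.04 0.04 2.24]
 turn deg [-0.15 -0.   -0.31]
```

>>> {"op": "jog_arm", "data": {
  "series": [
    [0,0,0,0,0,1.5,0],
    [0,0,0,0,0,1.3,0],
    [0,0,0,0,0,0,0]
  ]
}}

```text
clock: 18.15
ee_pos: [0.4616, -0.336, 0.17]
tool_rot: [-3.138, -0.001, 0.898]
contact_force: [-0.1, 0.3, -0.2]
width: 0.0197
```

```bash
python3 - <<'E'
from go import *
to(.461,-.339,.109,51.9)
E
```

```text
now 18.15 [ 0.4616 -0.336   0.17  ] [-1.7979e+02 -4.0000e-02  5.1480e+01] w 0.0197 F [-0.1  0.3 -0.2]
 shift cm (tool) [-0.28  0.17  6.1 ]
 turn deg [-0.21 -0.04 -0.42]
```

>>> {"op": "jog_arm", "data": {
  "series": [
    [-0.2,0,-0.4,-0.3,0.15,0,0],
    [0,0,0,0,0,0,0],
    [0,0,0,0,0,0.8,0],
    [0,0,0,0,0,0.8,0],
    [0,0,0,0,0,0,0]
  ]
}}

```text
clock: 18.65
ee_pos: [0.4622, -0.3382, 0.1557]
tool_rot: [3.138, -0.0, 0.907]
contact_force: [-0.1, -0.1, 0.7]
width: 0.0195
```

```bash
python3 - <<'E'
from go import *
to(.461,-.339,.109,51.9)
E
```

```text
now 18.65 [ 0.4622 -0.3382  0.1557] [ 1.7981e+02 -2.0000e-02  5.1950e+01] w 0.0195 F [-0.1 -0.1  0.7]
 shift cm (tool) [-0.14 -0.06  4.67]
 turn deg [ 0.19 -0.02  0.05]
```

Tip just entering the hole, no force. Continuing down in small steps.

>>> {"op": "jog_arm", "data": {
  "series": [
    [0.2,0,0,-0.1,-0.1,0.6,0],
    [0,0,0,0,0,0.8,0],
    [0,0,0,0,0,0.8,0],
    [0,0,0,0,0,0,0]
  ]
}}

```text
clock: 19.05
ee_pos: [0.4604, -0.3383, 0.1314]
tool_rot: [-3.14, -0.001, 0.906]
contact_force: [-0.4, -0.4, -1.5]
width: 0.0197
```

```bash
python3 - <<'E'
from go import *
to(.461,-.339,.109,51.9)
E
```

```text
now 19.05 [ 0.4604 -0.3383  0.1314] [-1.7992e+02 -3.0000e-02  5.1920e+01] w 0.0197 F [-0.4 -0.4 -1.5]
 shift cm (tool) [-0.02  0.09  2.24]
 turn deg [-0.08 -0.03  0.02]
```

>>> {"op": "jog_arm", "data": {
  "series": [
    [0,0,0,0,0.1,0.7,0],
    [0,0,0,0,0,0.7,0],
    [0,0,0,0,0,0.4,0],
    [0,0,0,0,0,0,0]
  ]
}}

```text
clock: 19.45
ee_pos: [0.4613, -0.339, 0.1116]
tool_rot: [-3.14, -0.001, 0.906]
contact_force: [0.0, -0.8, -0.1]
width: 0.0196
```

```bash
python3 - <<'E'
from go import *
to(.461,-.339,.109,51.9)
E
```

```text
now 19.45 [ 0.4613 -0.339   0.1116] [-1.7991e+02 -3.0000e-02  5.1920e+01] w 0.0196 F [ 0.  -0.8 -0.1]
 shift cm (tool) [-0.02 -0.03  0.26]
 turn deg [-0.09 -0.03  0.02]
```

>>> {"op": "jog_arm", "data": {
  "series": [
    [0,0,0,0,0,0.25,0],
    [0,0,0,0,0,0.1,0],
    [0,0,0,0,0,0,0]
  ]
}}

```text
clock: 19.75
ee_pos: [0.4616, -0.3392, 0.1083]
tool_rot: [-3.141, -0.0, 0.906]
contact_force: [-0.2, -0.0, -1.3]
width: 0.0196
```

>>> {"op": "jog_arm", "data": {
  "series": [
    [0,0,0,0,0,0,30],
    [0,0,0,0,0,0,40],
    [0,0,0,0,0,0,50],
    [0,0,0,0,0,0,60],
    [0,0,0,0,0,0,60]
  ]
}}

```text
clock: 20.25
ee_pos: [0.4618, -0.3395, 0.109]
tool_rot: [3.141, -0.0, 0.906]
contact_force: [-0.1, -0.7, -0.6]
width: 0.0527
```

```bash
python3 - <<'E'
from go import *
to(.461,-.339,.2,51.9)
E
```

```text
now 20.25 [ 0.4618 -0.3395  0.109 ] [ 1.7994e+02 -1.0000e-02  5.1920e+01] w 0.0527 F [-0.1 -0.7 -0.6]
 shift cm (tool) [-0.01 -0.08 -9.1 ]
 turn deg [ 0.06 -0.01  0.02]
```

>>> {"op": "jog_arm", "data": {
  "series": [
    [0,0,0,0,0,-1.5,60],
    [0,0,0,0,0,-2.5,60],
    [0,0,0,0,0,-3,60],
    [0,0,0,0,0,-3,60],
    [0,0,0,0,0,-1,60]
  ]
}}

```text
clock: 20.75
ee_pos: [0.4611, -0.3389, 0.2208]
tool_rot: [-3.138, -0.001, 0.906]
contact_force: [0.9, 0.3, 0.0]
width: 0.0527
```

```bash
python3 view.py wrist 200 120 360 320 2; python3 - <<'E'
from go import *
s,f=pickle.load(open("3.pk2","rb")); W=cam(f,s)
for z in(.146,.1): print(z,proj(W,(.461,-.339,z)))
print(blobs(f,"blue"))
m=cv2.inRange(cv2.cvtColor(f["frame"],cv2.COLOR_RGB2HSV),(105,120,170),(130,255,255)); c=max(cv2.findContours(m,0,2)[0],key=cv2.contourArea); r=cv2.minAreaRect(c); print(r,plane(W,r[0],.146))
to(.5955,.055,.25,4.8)
E
```

```text
3 20.75 [ 0.4611 -0.3389  0.2208] [-3.1375e+00 -1.0000e-03  9.0600e-01]
0.146 [279.81552643 215.49919108]
0.1 [279.78250996 197.56323772]
[([266, 178, 29, 50, 1294], [280.2, 203.6])]
((281.0, 213.5), (25.0, 26.0), 90.0) [ 0.46037404 -0.33749121  0.146     ]
now 20.8 [ 0.4611 -0.3389  0.221 ] [-1.7979e+02 -6.0000e-02  5.1910e+01] w 0.0527 F [-0.1  0.4  0.2]
 shift cm (tool) [ 39.29 -13.73  -2.81]
 turn deg [-2.200e-01  3.000e-02  4.711e+01]
```

View pics/v3.png

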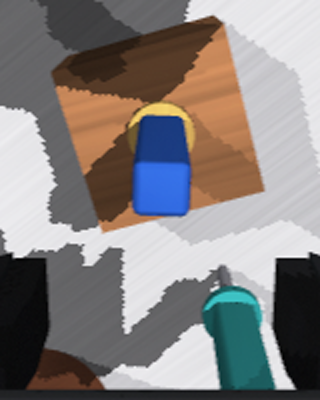

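The pick stands upright in its block: handle at crop (162,190), shoulder seated. Next, the shutter handle.

>>> {"op": "jog_arm", "data": {
  "series": [
    [0,0,0,2.3,-0.8,-0.6,60],
    [0,0,0,3.3,-1.1,-0.6,60],
    [0,0,0,3.4,-1.2,-0.6,60],
    [0,0,0,3.4,-1.2,-0.6,60],
    [0,0,0,3.4,-1.2,-0.6,60]
  ]
}}

```text
clock: 21.3
ee_pos: [0.5148, -0.1788, 0.2445]
tool_rot: [-3.128, -0.0, 0.898]
contact_force: [1.0, -0.6, -0.3]
width: 0.0531
```

>>> {"op": "jog_arm", "data": {
  "series": [
    [0,0,0,3.4,-1.2,0,60],
    [0,0,0,3.4,-1.2,0,60],
    [0,0,0,3.4,-1.2,0,60],
    [0,0,0,3.4,-1.2,0,60],
    [0,0,0,3.4,-1.2,0,60]
  ]
}}

```text
clock: 21.8
ee_pos: [0.5739, -0.0007, 0.2381]
tool_rot: [-3.119, 0.003, 0.898]
contact_force: [-0.3, -1.0, 0.2]
width: 0.0524
```

>>> {"op": "jog_arm", "data": {
  "series": [
    [0,0,5.9,0,0,0,60],
    [0,0,5.9,0,0,0,60],
    [0,0,5.9,0,0,0,60],
    [0,0,5.9,0,0,0,60],
    [0,0,5.9,0,0,0,60]
  ]
}}

```text
clock: 22.3
ee_pos: [0.5729, 0.0054, 0.2287]
tool_rot: [-3.116, 0.025, 0.372]
contact_force: [0.3, 0.2, -0.2]
width: 0.0531
```

>>> {"op": "jog_arm", "data": {
  "series": [
    [0,0,5.9,0,0,0,60],
    [0,0,5.9,0,0,0,60],
    [0,0,4,0,0,0,60],
    [0,0,0,0,0,0,60]
  ]
}}

```text
clock: 22.7
ee_pos: [0.5714, 0.0058, 0.2217]
tool_rot: [-3.121, 0.04, 0.083]
contact_force: [0.2, 0.5, 0.1]
width: 0.0529
```

```bash
python3 - <<'E'
from go import *
to(.594,.055,.15,4.8)
s=get_state(); f=grab_frame("wrist"); pickle.dump((s,f),open("h1.pkl","wb")); W=cam(f,s)
for k in("orange","yellow"): print(k,blobs(f,k,15))
m=cv2.inRange(cv2.cvtColor(f["frame"],cv2.COLOR_RGB2HSV),(5,170,190),(18,255,255)); c=max(cv2.findContours(m,0,2)[0],key=cv2.contourArea); r=cv2.minAreaRect(c); print(r,plane(W,r[0],.081))
print(proj(W,(.594,.055,.081)))
E
```

```text
now 22.7 [0.5714 0.0058 0.2217] [-178.84    2.32    4.73] w 0.0529 F [0.2 0.5 0.1]
 shift cm (tool) [ 2.95 -4.58  7.15]
 turn deg [-1.16  2.32 -0.09]
orange [([309, 126, 21, 23, 455], [318.6, 137.1])]
yellow [([356, 179, 13, 14, 156], [361.5, 186.0])]
((319.0, 137.0), (18.0, 18.0), 90.0) [0.59393451 0.0563747  0.081     ]
[318.89056982 138.69721616]
```

>>> {"op": "jog_arm", "data": {
  "series": [
    [-1.2,2.3,0,0,0,0,60],
    [0,0,0,1.2,-2.5,1,60],
    [0,0,0,1.1,-2.5,2.5,60],
    [0,0,0,0,0,3,60],
    [0,0,0,0,0,0,60]
  ]
}}

```text
clock: 23.25
ee_pos: [0.5899, 0.0588, 0.1517]
tool_rot: [3.141, 0.001, 0.093]
contact_force: [0.0, -0.3, 0.9]
width: 0.0527
```

```bash
python3 - <<'E'
from go import *
to(.594,.056,.05,4.8)
s=get_state(); f=grab_frame("wrist"); pickle.dump((s,f),open("h2.pkl","wb")); W=cam(f,s)
for k in("orange","yellow"): print(k,blobs(f,k,15))
m=cv2.inRange(cv2.cvtColor(f["frame"],cv2.COLOR_RGB2HSV),(5,170,190),(18,255,255)); c=max(cv2.findContours(m,0,2)[0],key=cv2.contourArea); r=cv2.minAreaRect(c); print(r,plane(W,r[0],.081))
E
```

```text
now 23.25 [0.5899 0.0588 0.1517] [1.7995e+02 8.0000e-02 5.3600e+00] w 0.0527 F [ 0.  -0.3  0.9]
 shift cm (tool) [ 0.39  0.31 10.17]
 turn deg [0.05 0.08 0.56]
orange [([273, 194, 25, 40, 934], [285.0, 214.1])]
yellow [([332, 244, 11, 25, 132], [335.6, 253.6])]
((285.0, 220.5), (23.0, 24.0), 90.0) [0.59366331 0.05668937 0.081     ]
```

>>> {"op": "jog_arm", "data": {
  "series": [
    [0,0,0.5,0.4,0.2,1,60],
    [0,0,0,0,0,2,60],
    [0,0,0,0,0,1.5,60],
    [0,0,0,0,0,0,60]
  ]
}}

```text
clock: 23.7
ee_pos: [0.5983, 0.0549, 0.1115]
tool_rot: [3.139, -0.01, 0.083]
contact_force: [-0.2, 0.2, -0.1]
width: 0.0528
```

```bash
python3 - <<'E'
from go import *
to(.5938,.0565,.05,4.8)
E
```

```text
now 23.7 [0.5983 0.0549 0.1115] [179.83  -0.6    4.77] w 0.0528 F [-0.2  0.2 -0.1]
 shift cm (tool) [-0.5  -0.22  6.15]
 turn deg [ 0.17 -0.6  -0.03]
```

>>> {"op": "jog_arm", "data": {
  "series": [
    [0.2,-0.6,0,-0.5,-0.2,0.2,60],
    [0,0,0,0,0,0,60],
    [0,0,0,0,0,1.8,60],
    [0,0,0,0,0,0,60]
  ]
}}

```text
clock: 24.1
ee_pos: [0.5947, 0.0555, 0.095]
tool_rot: [3.141, -0.005, 0.082]
contact_force: [0.6, 0.3, -0.3]
width: 0.0529
```

```bash
python3 - <<'E'
from go import *
to(.5938,.0565,.05,4.8)
E
```

```text
now 24.1 [0.5947 0.0555 0.095 ] [179.98  -0.31   4.72] w 0.0529 F [ 0.6  0.3 -0.3]
 shift cm (tool) [-0.1  -0.11  4.5 ]
 turn deg [ 0.02 -0.31 -0.08]
```

>>> {"op": "jog_arm", "data": {
  "series": [
    [0,-0.3,0,-0.1,-0.1,1.5,60],
    [0,0,0,0,0,1.5,60],
    [0,0,0,0,0,1,60],
    [0,0,0,0,0,0,60]
  ]
}}

```text
clock: 24.5
ee_pos: [0.5949, 0.0564, 0.0552]
tool_rot: [3.14, -0.004, 0.082]
contact_force: [-0.1, 1.1, 1.0]
width: 0.0527
```

```bash
python3 - <<'E'
from go import *
to(.5938,.0565,.05,4.8)
E
```

```text
now 24.5 [0.5949 0.0564 0.0552] [179.93  -0.22   4.73] w 0.0527 F [-0.1  1.1  1. ]
 shift cm (tool) [-0.11 -0.02  0.52]
 turn deg [ 0.07 -0.22 -0.07]
```

>>> {"op": "jog_arm", "data": {
  "series": [
    [0,-0.2,0,-0.1,0,0.4,60],
    [0,0,0,0,0,0,0],
    [0,0,0,0,0,0,0],
    [0,0,0,0,0,0,0],
    [0,0,0,0,0,0,0]
  ],
  "force": 20
}}

```text
clock: 25.0
ee_pos: [0.5947, 0.0563, 0.0524]
tool_rot: [3.14, -0.003, 0.082]
contact_force: [0.0, -0.1, 0.8]
width: 0.0231
```

>>> {"op": "jog_arm", "data": {
  "series": [
    [0,0,0,0,0,0,0],
    [0,0,0,0,0,0,0],
    [0,0,0,0,0,0,0],
    [0,0,0,0,0,0,0]
  ],
  "force": 60
}}

```text
clock: 25.4
ee_pos: [0.5938, 0.0562, 0.0525]
tool_rot: [3.14, -0.0, 0.084]
contact_force: [-0.1, -0.8, -0.7]
width: 0.0174
```

```bash
python3 - <<'E'
from go import *
to(.5938,.0565,.05,4.8)
# mark position from wrist frames, local relative to pointer
for n in("h1.pkl","h2.pkl","1.pk2","w1.pkl"):
    s,f=pickle.load(open(n,"rb")); W=cam(f,s)
    m=cv2.inRange(cv2.cvtColor(f["frame"],cv2.COLOR_RGB2HSV),(20,110,60),(34,255,255)); m[:, :320]=0; m[300:]=0
    cs=[c for c in cv2.findContours(m,0,2)[0] if cv2.contourArea(c)>20]
    for c in cs:
        r=cv2.boundingRect(c); x,y,w,h=r; fr=f["frame"][y-2:y+h+2,x-2:x+w+2]; print(n,r); print(fr[:,:,0]) if n!="w1.pkl" else 0
E
```

```text
now 25.4 [0.5938 0.0562 0.0525] [ 1.7988e+02 -2.0000e-02  4.8000e+00] w 0.0174 F [-0.1 -0.8 -0.7]
 shift cm (tool) [-0.   -0.03  0.25]
 turn deg [ 0.12 -0.02  0.  ]
h1.pkl (356, 179, 13, 14)
[[124 139 155 158 160 165 166 161 159 161 159 159 162 164 164 162 162]
 [124 138 154 158 161 166 151 132 147 159 159 159 163 165 164 163 162]
 [124 119 114 114 114 115 115 114 121 144 158 160 163 165 163 163 162]
 [124 119 114 114 115 114 114 114 114 121 143 160 163 164 164 162 162]
 [124 119 114 114 114 114 114 114 114 114 120 146 163 163 163 162 162]
 [124 120 114 114 114 114 114 114 114 114 114 121 147 163 162 162 162]
 [115 119 114 114 115 114 114 115 115 114 114 114 121 147 162 161 162]
 [114  93 100 115 115 114 115 114 115 114 114 114 115 121 146 162 162]
 [114  92 104 132 127 115 124 131 132 124 116 115 115 124 144 158 162]
 [115  80 113 147 125 123 142 142 141 141 141 142 142 141 156 166 161]
 [114  92 120 146 146 186 214 215 215 215 214 214 215 214 208 183 162]
 [114  90 120 119 122 186 215 215 215 214 215 215 214 214 208 182 161]
 [114  90 142 139 143 199 215 215 215 214 214 215 214 215
[... 2621 characters left out ...]
 121 121 136 161 172 172 172]
 [123 120 114 121 122 122 121 122 121 121 122 121 128 155 171 172]
 [123 107  89 129 145 131 123 123 124 124 133 142 141 160 174 172]
 [133 106 100 161 163 156 176 190 202 201 215 224 224 207 179 172]
 [133 101  93 161 173 197 224 224 224 224 224 224 224 207 178 171]
 [132 101  93 106 130 197 224 224 224 224 224 224 224 207 179 171]
 [131 112 107 106 131 197 224 224 224 224 224 224 224 214 186 172]
 [132 114  81  82 130 196 223 223 223 224 224 223 223 207 178 171]
 [122 114  75  53 110 164 162 139 172 197 192 187 185 178 172 170]
 [122 114  75  53  54  55  53  53 129 169 171 173 172 171 171 169]
 [123 114  75  53  54  54  53  53 128 169 171 172 171 171 171 170]]
```

```bash
python3 - <<'E'
from go import *
Rz=Ro.from_euler("z",-4.8,degrees=True)
def loc(p): return (Rz.apply(p-np.array([.5938,.0562,0]))*1e3).round(1)
for n,mk,hd in(("h1.pkl",(364,189.5),(319,137)),("1.pk2",(343.5,167.6),(301,124.5)),("h2.pkl",None,(285,220.5))):
    s,f=pickle.load(open(n,"rb")); W=cam(f,s)
    if mk: print(n,"mark",loc(plane(W,mk,.039)))
    print("  handle",loc(plane(W,hd,.081)))
    # predicted pixels for handle-face corners, to judge centre
    print([proj(W,np.array([.5938,.0562,.081])+Rz.inv().apply(np.array(c)/1e3)).round(1).tolist() for c in((-9,9,0),(9,9,0),(9,-9,0),(-9,-9,0))])
s,f=pickle.load(open("h1.pkl","rb")); W=cam(f,s)
print("ptr exp",proj(W,np.array([.5938,.0562,.037])+Rz.inv().apply([.039,0,0])))
g=f["frame"][:,:,0]; print(g[126:152,304:360])
np.savetxt
E
```

```text
h1.pkl mark [ 48.4 -53.4  39. ]
  handle [ 0.1  0.2 81. ]
[[308.1, 126.0], [330.2, 126.0], [329.4, 148.3], [307.6, 148.2]]
1.pk2 mark [ 48.6 -53.5  39. ]
  handle [ 0.1 -0.2 81. ]
[[291.1, 115.3], [309.8, 114.1], [310.5, 133.2], [292.0, 134.4]]
  handle [-0.1  0.5 81. ]
[[271.7, 208.2], [298.9, 208.5], [298.3, 233.9], [271.6, 233.6]]
ptr exp [357.18670101 133.58559912]
[[173 170 171 ... 122 149 166]
 [172 170 171 ... 123 150 166]
 [172 169 160 ... 123 150 167]
 ...
 [164 162 163 ... 157 164 163]
 [163 162 163 ... 157 164 162]
 [163 163 125 ... 161 163 162]]
```

```bash
python3 - <<'E'
from go import *
np.set_printoptions(linewidth=250,threshold=10**6)
Rz=Ro.from_euler("z",-4.8,degrees=True)
loc=lambda p:(Rz.apply(p-np.array([.5938,.0562,0]))*1e3).round(1)
for n,c0,r0 in(("h1.pkl",333,124),("1.pk2",313,112)):
    s,f=pickle.load(open(n,"rb")); W=cam(f,s)
    print(n,r0,c0); print(f["frame"][r0:r0+18,c0:c0+26,0])
    for z in (.036,.038): print([loc(plane(W,(c,r0+9),z))[:2].tolist() for c in(c0,c0+22)])
E
```

```text
h1.pkl 124 333
[[146 148 150 150 149 145 144 143 143 144 145 146 145 144 120  76 108 136 136 123 108 108 108 108 102  76]
 [147 148 150 150 149 145 143 144 143 143 145 146 145 143 126  86 108 136 136 122 109 109 108 108 123 104]
 [146 148 150 150 148 146 144 143 143 143 145 148 146 148 133  90 108 138 137 122 108 108 109 108 122 149]
 [146 148 149 150 148 145 143 143 143 143 146 148 145 147 130  86 108 136 132 119 108 109 108 107 123 150]
 [146 147 150 149 148 144 143 143 142 143 145 147 145 146 129  85 108 136 132 119 108 108 109 109 123 150]
 [146 146 148 149 147 144 142 143 142 143 145 147 144 145 126  93 115 136 133 119 109 109 109 109 123 152]
 [146 146 148 149 148 144 142 143 142 142 146 147 144 141 122  91 114 136 132 119 108 108 108 109 131 157]
 [145 146 148 148 147 144 142 142 142 143 145 147 144 141 113  80 114 136 132 119 108 109 108 108 131 158]
 [144 146 148 149 148 144 142 142 142 143 145 146 144 141 113  81 115 136 133 120 109 110 110 109 132 159]
 [155 155 155 155 155 153 153 154 154 154 155 154 162 170 166 163 163 162 162 162 162 163 162 163 166 170]
 [180 179 180 1
[... 2194 characters left out ...]
 [ 47 117 153 154 153 150 149 149 149 152 167 176 144  82  63  77  64  42  37  49 106 150 171 178 175 174]
 [ 52 118 154 153 151 149 149 148 150 153 168 176 141  94 140 171 142  78  48  58 107 150 171 177 174 172]
 [150 150 152 154 152 163 175 175 176 179 180 176 156 111 136 172 141  78  52  60 106 150 170 177 175 173]
 [150 150 152 153 151 163 175 175 176 178 180 176 157 112 134 172 142 109 125 134 134 150 170 177 175 173]
 [176 177 179 180 179 175 175 174 175 178 180 175 166 125 135 172 142 109 114 113 125 150 171 176 174 172]
 [176 176 178 180 178 175 175 175 175 178 179 175 168 128 135 172 142 109 113 114 125 150 170 176 174 173]]
[[16.3, -0.5], [40.3, -2.0]]
[[16.1, -0.3], [39.9, -1.8]]
```

>>> {"op": "jog_arm", "data": {
  "series": [
    [0,0,0,0,0.3,0,0],
    [0,0,0,0,0.5,0,0],
    [0,0,0,0,0.5,0,0],
    [0,0,0,0,0.5,0,0]
  ],
  "force": 60
}}

```text
clock: 25.8
ee_pos: [0.5954, 0.0399, 0.0525]
tool_rot: [-3.14, -0.001, 0.085]
contact_force: [0.9, 7.1, -0.1]
width: 0.0174
```

```bash
cat > st.py <<'E'
from go import *
Rz=Ro.from_euler("z",-4.8,degrees=True)
s=get_state(); print(s["clock"],"local mm",(Rz.apply(s["ee_pos"]-np.array([.5938,.0562,0]))*1e3).round(1),"F",Rz.apply(s["contact_force"]).round(1),"w",round(s["width"],4),np.degrees(s["tool_rot"]).round(2))
E
python3 st.py
```

```text
25.8 local mm [  0.2 -16.4  52.5] F [ 1.5  7.  -0.1] w 0.0174 [-1.7988e+02 -6.0000e-02  4.8700e+00]
```

>>> {"op": "jog_arm", "data": {
  "series": [
    [0,0,0,0,0.5,0,0],
    [0,0,0,0,0.5,0,0],
    [0,0,0,0,0.5,0,0],
    [0,0,0,0,0.5,0,0],
    [0,0,0,0,0.5,0,0]
  ]
}}

```text
clock: 26.3
ee_pos: [0.5976, 0.0169, 0.0525]
tool_rot: [-3.132, -0.002, 0.085]
contact_force: [1.5, 8.1, 0.0]
width: 0.0175
```

```bash
python3 st.py
```

```text
26.3 local mm [  0.5 -39.4  52.5] F [2.2 7.9 0. ] w 0.0175 [-1.7947e+02 -1.2000e-01  4.8800e+00]
```

>>> {"op": "jog_arm", "data": {
  "series": [
    [-0.3,0,0,0,0.5,0,0],
    [-0.2,0,0,0,0.5,0,0],
    [0,0,0,0,0.3,0,0],
    [0,0,0,0,0.1,0,0]
  ]
}}

```text
clock: 26.7
ee_pos: [0.5987, 0.006, 0.0525]
tool_rot: [-3.133, -0.003, 0.085]
contact_force: [1.2, 9.8, -0.4]
width: 0.0176
```

```bash
python3 st.py
```

```text
26.7 local mm [  0.7 -50.5  52.5] F [ 2.1  9.6 -0.4] w 0.0176 [-1.7952e+02 -1.6000e-01  4.8800e+00]
```

Now see how the hold behaves over a few rows, and look with the wrist and side cameras.

>>> {"op": "jog_arm", "data": {
  "series": [
    [0,0,0,0,0.25,0,0],
    [0,0,0,0,0.05,0,0],
    [0,0,0,0,0.05,0,0]
  ]
}}

```text
clock: 27.0
ee_pos: [0.5987, 0.0053, 0.0525]
tool_rot: [-3.127, -0.003, 0.086]
contact_force: [0.1, 10.4, 0.2]
width: 0.0178
```

```bash
python3 st.py; python3 - <<'E'
from go import *
s=get_state(); f=grab_frame("wrist"); g=grab_frame("side"); t=grab_frame("top"); pickle.dump((s,f,g,t),open("e1.pkl","wb"))
S=cam(g); u=proj(S,(.64,.005,.038)).astype(int); x,y=u; print("side ctr",u)
T=cam(t); v=proj(T,(.64,.005,.038)).astype(int); print("top ctr",v)
W=cam(f,s); Rz=Ro.from_euler("z",4.8,degrees=True); P=np.array([.5938,.0562,0])
print("wrist mark exp",proj(W,P+Rz.apply([.0485,-.0534,.039])),"ptr",proj(W,P+Rz.apply([.039,-.0534,.037])))
a=cv2.resize(f["frame"][130:330,240:440,::-1],(400,400),interpolation=cv2.INTER_CUBIC)
b=cv2.resize(g["frame"][y-20:y+20,x-20:x+20,::-1],(400,400),interpolation=cv2.INTER_CUBIC)
c=cv2.resize(t["frame"][v[1]-20:v[1]+20,v[0]-40:v[0]+40,::-1],(400,200),interpolation=cv2.INTER_CUBIC)
o=np.zeros((600,800,3),np.uint8); o[:400,:400]=a;o[:400,400:]=b;o[400:,:400]=c
cv2.imwrite("pics/e1.png",o)
E
python3 st.py
```

```text
27.0 local mm [  0.6 -51.1  52.5] F [ 1.  10.3  0.2] w 0.0178 [-1.7918e+02 -1.6000e-01  4.9100e+00]
side ctr [296 203]
top ctr [266 194]
wrist mark exp [373.5105058 257.9628457] ptr [354.02977243 256.30650772]
27.15 local mm [  0.6 -51.1  52.5] F [ 0.7 10.3  0.7] w 0.0175 [-1.7918e+02 -1.6000e-01  4.9200e+00]
```

View pics/e1.png

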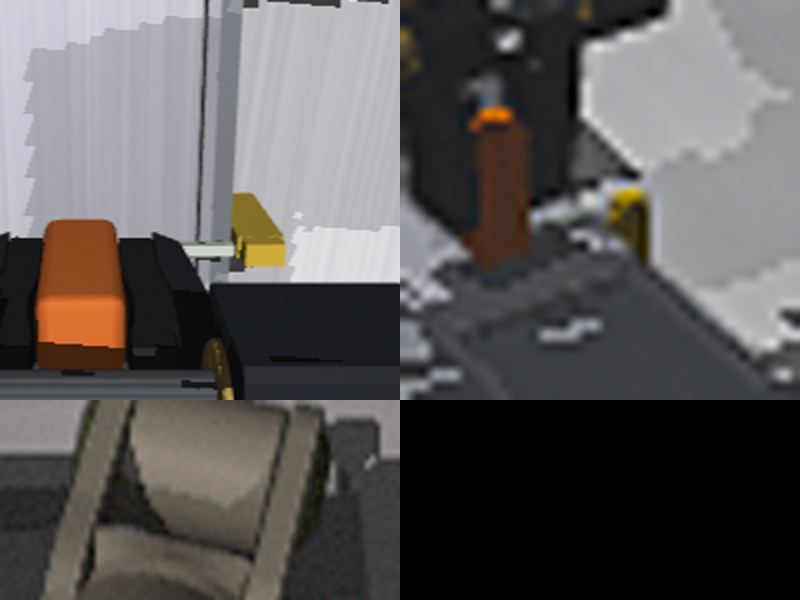

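The last picture shows, in the wrist crop, the white pointer at rows 243–258 and the mark's top face at rows 236–266. They are nearly level, and the orange handle is between the pads. I'll work it out numerically.

```bash
python3 - <<'E'
from go import *
np.set_printoptions(linewidth=250,threshold=10**6)
s,f,g,t=pickle.load(open("e1.pkl","rb")); W=cam(f,s)
print(f["frame"][244:268,330:384:2,0])
Rz=Ro.from_euler("z",-4.8,degrees=True); loc=lambda p:(Rz.apply(p-np.array([.5938,.0562,0]))*1e3).round(1)
for z in(.036,.037,.038): print(z,"ptr",[loc(plane(W,(354,r),z)).tolist() for r in(251,255,259)])
print("mark",[loc(plane(W,(373,r),.039)).tolist() for r in(248,255.5,263)])
E
```

```text
[[164 166 162 156  93 132 156 156 123 118 118 118 118  77 132 131 132 131 132 131 131 132 132 132 139 182 179]
 [164 166 160 155  96 132 157 156 123 118 118 118 118  65 131 132 132 132 132 132 131 132 131 131 131 169 181]
 [164 166 161 155  92 132 156 156 123 118 117 118 118  55 115 132 131 131 132 132 132 131 131 131 131 144 181]
 [164 166 160 154  74 133 156 156 122 118 118 118 118  53 103 132 131 132 132 132 131 131 132 142 142 132 182]
 [164 166 160 154  72 143 156 156 123 118 118 118 109  53  90 169 131 151 141 132 132 131 151 151 142 160 180]
 [164 166 159 153  71 143 156 156 118 117 117 118 110  53 103 172 131 131 131 131 132 131 131 131 132 152 188]
 [155 156 151 147  89 128 142 142 124  85  85 124 124  62 102 172 115 132 132 132 132 132 132 131 131 132 171]
 [107 130 129 130 112  65 102 130 129 129 129 129 130  99 103 160  90 132 133 132 133 132 132 133 133 132 162]
 [ 55 131 131 131 131 132 131 131 131 131 131 141 149 130 128 161  90 169 169 169 169 169 169 179 187 187 191]
 [ 27 201 202 202 202 203 202 202 202 202 202 202 201 184 128 160  76 205 205 205 205 205 205 205 205
[... 1155 characters left out ...]
18 118 118 118  93  59  56  57 138 181 184 185 184 184 184 183 177 184 187]
 [ 26  25  25  25  54 155 155 141 118 118 118 118  95  64  62  63 140 182 184 184 184 184 184 182 178 184 187]
 [ 25  25  25  24  47 155 155 141 118 130 118 118 159 185 180 182 180 182 184 184 183 183 184 182 178 184 187]
 [ 25  25  26  26  45 155 155 142 118 130 141 140 172 184 178 181 180 182 184 184 184 184 185 181 179 184 187]]
0.036 ptr [[39.0, -50.9, 36.0], [39.2, -53.1, 36.0], [39.3, -55.4, 36.0]]
0.037 ptr [[38.8, -50.4, 37.0], [38.9, -52.7, 37.0], [39.1, -54.9, 37.0]]
0.038 ptr [[38.6, -50.0, 38.0], [38.7, -52.2, 38.0], [38.8, -54.4, 38.0]]
mark [[47.8, -47.9, 39.0], [48.1, -52.0, 39.0], [48.5, -56.2, 39.0]]
```

>>> {"op": "jog_arm", "data": {
  "series": [
    [-0.6,0,0,0,0.18,0,0]
  ]
}}

```text
clock: 27.25
ee_pos: [0.5988, 0.0045, 0.0525]
tool_rot: [-3.136, -0.003, 0.086]
contact_force: [1.0, 10.6, 0.1]
width: 0.0174
```

```bash
python3 st.py; cat > lv.py <<'E'
from go import *
s=get_state(); f=grab_frame("wrist"); W=cam(f,s); print((s["clock"]))
Rz=Ro.from_euler("z",-4.8,degrees=True); loc=lambda p:(Rz.apply(p-np.array([.5938,.0562,0]))*1e3).round(1)
def edges(c,lo):
    k=f["frame"][235:285,c,0].astype(int); b=np.nonzero(k>lo)[0]; return k[b[0]-2:b[-1]+3].tolist(),235+b[0],235+b[-1]
for c in(346,350): print("ptr",edges(c,190))
for c in(366,372,376): print("mark",edges(c,197))
e=[edges(c,190)[1:] for c in(346,350)]; rp=np.mean(e); rm=np.mean([edges(c,197)[1:] for c in(366,372,376)])
print("rows",rp,rm,"ptr y",[loc(plane(W,(350,rp),z))[1] for z in(.036,.037,.038)],"mark y",loc(plane(W,(372,rm),.039))[1])
E
python3 lv.py; python3 st.py
```

```text
27.25 local mm [  0.7 -52.   52.5] F [ 1.9 10.5  0.1] w 0.0174 [-1.7967e+02 -1.7000e-01  4.9200e+00]
27.25
ptr ([130, 166, 201, 201, 201, 201, 199, 41, 117], np.int64(253), np.int64(257))
ptr ([130, 166, 201, 201, 201, 201, 199, 37, 41], np.int64(253), np.int64(257))
mark ([131, 151, 204, 204, 204, 205, 204, 204, 204, 204, 204, 204, 185, 183], np.int64(251), np.int64(260))
mark ([131, 150, 204, 204, 204, 204, 204, 204, 204, 204, 204, 204, 194, 183], np.int64(251), np.int64(260))
mark ([131, 150, 204, 204, 204, 205, 204, 204, 204, 204, 204, 204, 194, 182], np.int64(251), np.int64(260))
rows 255.0 255.5 ptr y [np.float64(-54.1), np.float64(-53.6), np.float64(-53.2)] mark y -53.0
27.3 local mm [  0.6 -51.9  52.5] F [1.2 9.2 1.3] w 0.0171 [-1.7971e+02 -1.7000e-01  4.9300e+00]
```

```bash
python3 - <<'E'
from workcell import *
for i in range(16): grab_frame("wrist")
E
python3 st.py; python3 lv.py | tail -1; python3 - <<'E'
from h import *
from workcell import *
g=grab_frame("side"); d=pickle.load(open("a.pkl","rb"))["side"]
print("pick blue before/after",blobs(d,"blue"),blobs(g,"blue"))
E
```

```text
28.1 local mm [  0.7 -51.9  52.5] F [1.8 9.5 0.4] w 0.0174 [-1.7966e+02 -1.7000e-01  4.9200e+00]
rows 255.0 255.66666666666666 ptr y [np.float64(-54.0), np.float64(-53.5), np.float64(-53.1)] mark y -53.0
pick blue before/after [([290, 261, 10, 13, 68], [294.1, 265.1]), ([290, 275, 8, 20, 38], [292.0, 287.3])] [([290, 261, 10, 34, 304], [294.4, 277.7])]
```

The hold hasn't moved for 0.8 s, and the pick is where it started. Handing in.

```bash
python3 -c "
from workcell import *
print(finish_job())"
```

```text
the job is handed in; nothing more can be done
None
```

The job is handed in: the groove pass is done, the pick is back in its block, and the arm is still holding the shutter at the yellow mark. Robot time was about 28 s of the 72 s allowed.

- **Groove pass:** I ran the blue pick's tip along the groove in one pass at about 3.1 cm/s, from about 2 mm before groove_start to about 2 mm past groove_end. The tip was at or just above the floor throughout, and forces stayed below about 2 N.
- **Pick:** it stands upright in its block with the shoulder seated. The wrist picture and its unchanged position in the side view both show this.
- **Shutter:** I pulled it out by the orange handle and am holding it with a 60 N grip. It stayed put over the last 0.8 s I watched, and the spring force of about 9.5–10 N matches roughly 53 mm of travel.
- **Level with the mark:** the pointer measured 53.1–53.5 mm from shut and the mark 53.0 mm, in the same wrist picture. The spread comes from not knowing the pointer's exact height.
- **Weaker checks:**
  - Early estimates of the groove from farther away were about 2 mm off, and I corrected them up close.
  - The far end of the pass was judged from measured position only, because the side view was too coarse to confirm the last few millimetres.
  - I did not check the pot, trowel, rake and spray bottle separately at the end; the arm was never intended to go near them and I saw no unexpected forces.

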